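# Unload the print nest, fill the carrier and lock its keeper bar

### The arm

A 6-joint arm with a two-finger parallel gripper is mounted at the origin on a cart in front of the work surface, level with it; the furniture and walls round the work are solid. World frame = base frame: x ahead of the robot, y to its left, z up, the work surface at z = 0. Lengths are in mm, angles in degrees, forces in N, time in s.
With the tool pointing down it reaches from about 350 to 850 mm from the base axis. Payload 8.1 kg.
Tool frame: the origin (TCP) lies at the very end of the fingers, on their centre line; the grasp point (between the pads) lies 19 mm behind it; z points along the fingers, y is the direction in which the jaws open and shut (so a half turn about z gives the same grasp; the last joint's range is limited). The gripper opens to 85 mm and grips with 20 to 120 N. Pads are 22 mm wide; open, the fingers measure 114 mm over their backs; the gripper's body (76 mm by 85 mm) begins 54 mm behind the grasp point. The pads swing forward as they close: fully open they stand 13 mm farther back than shut.
Start: joints at [-70.955, 7.471, 85.268, -0, 87.261, -4.893], TCP at [243.47, -548.386, 231.292] pointing down, gripper open.
Joint ranges: [-169.43, 169.43], [-51.17, 129.36], [1.28, 143.12], [-76.62, 256.62], [0, 156.53], [-152.29, 152.29]. Speed limits (degrees/s): [136.94, 136.94, 159.86, 180, 180, 180].

### API

Orientations are given as [roll, pitch, yaw] about the fixed x, y, z axes, in that order (R = Rz(yaw) Ry(pitch) Rx(roll)).
In Python, from bench import r gives the robot as it stands.
- The arm moves only by the shell command python3 -m jog 'ROWS' [OPENING] [FORCE]. ROWS is JSON, a list of rows, each a list of 6 numbers: the shift along the tool's x, y, z normalised to -1 to 1, where 1 is 0.25 m, then the turn, a rotation vector about the tool's x, y, z normalised to -1 to 1, where 1 is pi rad. In form: [[x, y, z, ax, ay, az], ...]. A call has 1 to 10 rows; each row is the pose to reach, as a shift and turn from the pose commanded when the call began, along the tool's axes at that moment, turning the shorter way round; what a row does not reach only later rows make up. A row lasts 1/10 s, in which the tool goes at most 50 mm and 8.59 degrees, less where a joint would pass 70% of its speed; a pose out of reach is approached as far as the arm can. A call with a number of a shift or a turn outside -1 to 1 is refused whole. A call with a gripper value outside its range is refused whole. OPENING is the opening, from 0 (shut) to 1 (fully open), set as the call begins (- or left out, the last holds). The fingers move at their own pace and stop on an object; FORCE is the grip in N (left out, the last holds). Time passes only in rows, so rows that repeat a pose let the fingers close. It gives the time, the measured TCP pose, the force and the opening at its end, in the units of the state.
- r.sense(): the state, without advancing time (a new reading comes with each control period).
- r.snapshot(name): name is "scene" or "top" or "wrist"; returns a dict with "pixels" (420x560x3 uint8, red, green, blue), "intrinsics" (3x3 intrinsics, pixels), "extrinsics" (4x4, takes a point from camera to world coordinates). Camera axes: x right, y down, z forward; pixel columns grow to the right and rows downward; lengths in mm; the calibration is good to about 2 mm. A picture is of the moment at which its call begins. There is no depth.
- r.hand_in(): hands the job in, once; it reports no verdict.
The state is a dict: "time": time; "joint_pos": joint angles; "qd": joint speeds; "joint_efforts": joint torques, N m; "tool_pos": TCP position; "tcp_rot": TCP orientation; "ft_force": force on the tool from outside, world axes, zero at the start; "wrist_torque": the same for the moment, N m; "finger_gap": finger opening in mm.
Only numpy, scipy, OpenCV 4.12 (cv2) and the standard library are available. Lean on these libraries where they do the work, as an engineer would, in place of code of your own. Each camera call takes 0.05 s, during which the arm holds its last target.

### The job

Prop the nest's sprung catch open with the wooden wedge, then take the printed part out, and stack it and every other printed part flat between the carrier's pins, points to the stud. Lay the wedge back flat on the trolley top so that the catch springs shut. Lock the stack with the keeper bar: tilt its eye over the stud's wide head, level it and slide it so that it drops flat into the saddle in front of the lip; leave the other things alone.

Things in the scene. Friction and masses are not known exactly. Their poses are not given: they have to be found in the camera images.
- nest: Print nest, screwed down left or right of the middle (the carrier on the other side). Base plate 6 mm thick, x = -84 to 124, y = -30 to 30 mm. Origin on the trolley top below the centre of the part it holds; +x along the part to its pointed end and on to the catch, z up. Part lies between 4 pins (30 mm high); end stop at x = -68 to -75, 26 mm high.
- nest_part (a point): Centre of the top of the nest's grey rest block, nest z = 18 mm: here lies the underside of the part. The block is only 28 mm wide, so fingertips can reach 10 mm below the part on both sides.
- nest_channel (a point): Foot of the steel end face of the rest block: nest x = 68, y = 0, z = 6 mm. The face is 32 mm wide and 12 mm high. The wedge channel runs along nest y between it and the upright roller of the catch (face at x = 76, only at y = 0), 8 mm wide while shut; its floor is the base plate, z = 6. Guide rails of the catch: y = +-19, from x = 95 on.
- catch (a joint): Sprung sliding catch of the nest (25 mm wide, x = 81 to 99 mm when shut, top z = 42), m: 0 shut, grows as it slides away from the part (nest +x), end at 0.019. Shut, its nose (z = 27 to 33, 14 mm wide) covers the last 8 mm of the pointed end: the part cannot be lifted. Part free from 0.010 on; 0.014 with the full wedge in. Spring: 3 N shut, 5 N open.
- wedge: Wooden wedge, 120 mm long, 18 high, lying flat on the trolley. Origin: centre of underside; +x to the thin end (x = 60), z up. Straight face y = -11. Other face y = +11 from x = -60 to 5 (land, 22 mm wide), then tapers to y = -6 at the thin end (5 mm wide). Grip across the land near its end, x = -52 to -44.
- wedge_tip (a point): Thin end of the wedge (wedge x = 60, y = -8.5 mm, on its underside). Use: flat on the nest's base plate, thin end first along nest -y, straight face against the end face (nest x = 68), until the wedge's origin is at nest y = 0 (+-20 mm). Push 5 to 15 N; it stays by itself; draw it out along nest +y.
- part_1: Off-white teardrop moulding, 45 x 130 x 8.2 mm, printed on top, in the nest with its point under the catch. Origin: centre of its underside; +y to the pointed end (y = 65 mm; rounded end y = -65), z up. Widest (45 mm, sides nearly parallel) at y = -15: grip it there.
- part_2: Off-white teardrop moulding, 45 x 130 x 8.2 mm, printed on top, loose on the trolley, absent in some runs. Origin: centre of its underside; +y to the pointed end (y = 65 mm; rounded end y = -65), z up. Widest (45 mm, sides nearly parallel) at y = -15: grip it there.
- part_3: Off-white teardrop moulding, 45 x 130 x 8.2 mm, printed on top, loose on the trolley left of the 10 mm thick lead that crosses it, absent in some runs. Origin: centre of its underside; +y to the pointed end (y = 65 mm; rounded end y = -65), z up. Widest (45 mm, sides nearly parallel) at y = -15: grip it there.
- carrier: Carrier, screwed down. Base plate 6 mm thick, x = -96 to 116, y = -28 to 28 mm. Origin on the trolley top below the centre of the stack; +x along the stack to the stud, z up. Up to 3 parts lie flat at x = 0, y = 0, points to +x, between 4 pins (x = -50 and 40, 40 mm high, conical tops, 2.6 mm play each side) and end stops (x = +-68).
- carrier_floor (a point): Centre of the top of the carrier's grey floor block, carrier z = 14 mm, where the underside of the lowest part goes. The block is only 28 mm wide, so fingertips can reach 6 mm below a part on both sides.
- saddle (a point): Middle of the saddle's seat: carrier x = -75, y = 0, z = 42 mm. The seat reaches from x = -68 to the lip at x = -83 (lip 5 mm thick, top z = 46); cheeks at y = +-19, top z = 47.
- stud_head (a point): Centre of the underside of the stud's head, carrier x = 91, y = 0, z = 59 mm. Head 44 mm long along carrier x, 12 wide, 6 thick (z = 59 to 65); neck 8 mm in diameter (z = 42 to 59); below it a round flange, 30 mm in diameter, top z = 42, level with the saddle's seat.
- keeper: Keeper: flat steel bar 32 x 5 mm, x = -95 to 108.5 mm, lying flat. Origin: on its underside, below the centre of its black grip block; +x to the end with the oblong eye, z up. Seated: axes along the carrier's, underside at carrier z = 42, grip block at carrier x = 17 (12 where the far end touches the lip, 25 where the eye meets the neck).
- keeper_eye (a point): Centre of the eye, keeper x = 80, on the underside. Eye 37.5 mm long (x = 61.25 to 98.75), 20 wide, end bar 9.75 mm: shorter than the head. Tilt eye end down about 30 degrees, bring the end bar under the head's outer (+x) end, draw it back to 1 mm from the neck, lower the inner end past the head, level, slide to +x, set down.
- keeper_grip (a point): Middle of the keeper's grip block, keeper z = 20 mm. The block is 16 mm along keeper x, 28 mm across, from z = 5 to 32.
- keeper_foot (a point): Underside of the keeper near its far end, keeper x = -90 mm: it rests on the saddle, in front of the lip, not on it.
- tally_counter: Bystander: round hand tally counter, 52 x 46 x 21 mm, origin under its centre.
- star_knob: Bystander: black star knob, 40 x 39 x 22 mm, origin under its centre.
- loupe: Bystander: black folding loupe, 40 x 40 x 42 mm, origin under its centre.
- ink_tin_a: Bystander: ink tin, 68 mm across, 72 mm high, at the back left, origin under its centre.

How it is judged:
By the outcome, as a careful person would: the job done as asked, in the order asked, and still so for the second after the job is handed in, with the robot touching nothing.
Of part_2, part_3 only 1 to 2 are there at a start; the rules pass over those that are not, and their reading is None.
At some moment in a run one of part_3, keeper may be knocked a few centimetres aside while the robot is not near it.
Once in a run the grip may slacken for a moment while it holds something.
It also fails if it takes over 210 s, if anything falls off the work surface, if the arm or the gripper's body presses on something with over 40 N, if the wrist force passes 120 N, or if a joint passes its speed limit or range.

## Working session

There is one attempt and no reset: what is moved stays moved. The work goes in short steps, Python scripts to look and compute and a shell command to move; the robot and the scene stay as the last step left them, time stands still between calls to the robot, and variables do not carry over. Pictures are saved under pics/ and viewed, and the job is handed in when it is done.

```bash
ls -la; mkdir -p pics
cat > h.py <<'E'
import numpy as np, cv2
from bench import r
def snap(n,f):
    s=r.snapshot(n); cv2.imwrite('pics/'+f+'.png',cv2.cvtColor(s['pixels'],cv2.COLOR_RGB2BGR))
    np.savez('pics/'+f+'.npz',K=s['intrinsics'],T=s['extrinsics'],p=s['pixels'])
def crop(f,u0,v0,u1,v1,k,o):
    p=np.load('pics/'+f+'.npz')['p'][v0:v1,u0:u1,::-1]
    cv2.imwrite('pics/'+o+'.png',cv2.resize(p,None,fx=k,fy=k,interpolation=cv2.INTER_CUBIC))
def ray(f,u,v,z):
    d=np.load('pics/'+f+'.npz');K,T=np.array(d['K']),np.array(d['T'])
    w=T[:3,:3]@np.linalg.inv(K)@[u,v,1];c=T[:3,3]
    return c+w*(z-c[2])/w[2]
def proj(f,P):
    d=np.load('pics/'+f+'.npz');K,T=d['K'],d['T']
    c=T[:3,:3].T@(np.array(P,float)-T[:3,3]);q=K@c
    return q[:2]/q[2]
E
python3 - <<'E'
from h import *
for n in('scene','top','wrist'):
    snap(n,n+'0'); d=np.load(f'pics/{n}0.npz'); print(n,d['K'].round(1).tolist(),d['T'].round(3).tolist())
print(r.sense())
E
```

```text
total 12
drwxr-xr-x  3 agent agent 4096 Dec  7 01:37 .
drwxr-xr-x 23 root  root  4096 Dec  7 01:37 ..
drwxr-xr-x  2 agent agent 4096 Dec  7 01:37 pics
scene [[442.5, 0.0, 282.4], [0.0, 442.5, 208.2], [0.0, 0.0, 1.0]] [[-0.778, -0.34, 0.528, 73.985], [-0.628, 0.392, -0.672, 576.517], [0.022, -0.855, -0.519, 518.009], [0.0, 0.0, 0.0, 1.0]]
top [[420.8, 0.0, 281.5], [0.0, 420.8, 209.8], [0.0, 0.0, 1.0]] [[-0.014, -0.994, 0.112, 436.235], [-1.0, 0.015, 0.006, 0.846], [-0.008, -0.112, -0.994, 920.957], [0.0, 0.0, 0.0, 1.0]]
wrist [[355.0, 0.0, 279.7], [0.0, 355.0, 211.9], [0.0, 0.0, 1.0]] [[0.406, -0.865, -0.294, 319.446], [-0.914, -0.385, -0.129, -514.261], [-0.001, 0.321, -0.947, 373.646], [0.0, 0.0, 0.0, 1.0]]
{'time': 0.15, 'joint_pos': array([-7.09547145e+01,  7.50484584e+00,  8.53144728e+01,  3.96559660e-04,
        8.72618141e+01, -4.89336948e+00]), 'qd': array([ 0.03175648, -0.05157954, -0.19186159, -0.00301391, -0.01072259,
       -0.10998089]), 'joint_efforts': array([ 1.84671466e-03, -5.70062399e+01, -5.01158273e+01, -1.04310732e-04,
        9.62420338e-03,  7.23565267e-05]), 'tool_pos': array([ 243.33789766, -547.98304815,  230.49331781]), 'tcp_rot': array([-1.79919197e+02, -7.31539132e-03,  2.39386306e+01]), 'ft_force': array([-0.25751729, -0.10759042, -0.31570576]), 'wrist_torque': array([-0.00813424, -0.05075458, -0.00708541]), 'finger_gap': 85.60368544850199}
```

View pics/top0.png

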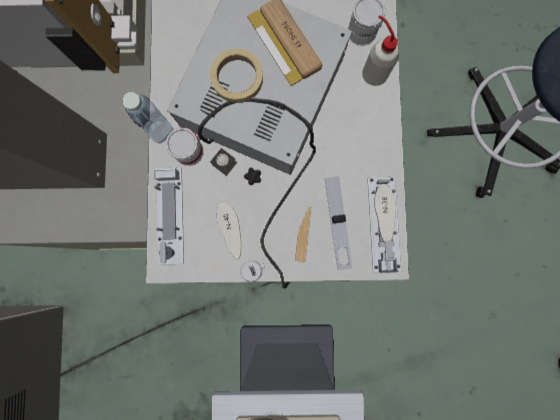

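View pics/scene0.png

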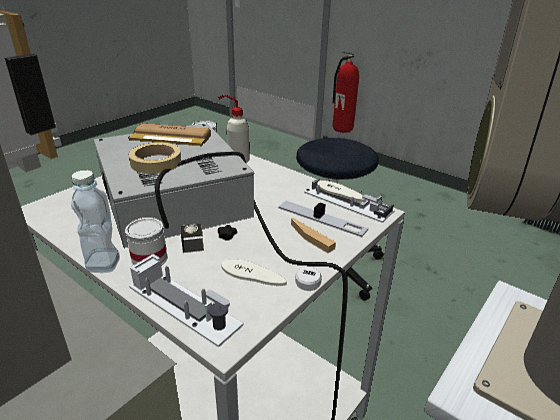

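View pics/wrist0.png

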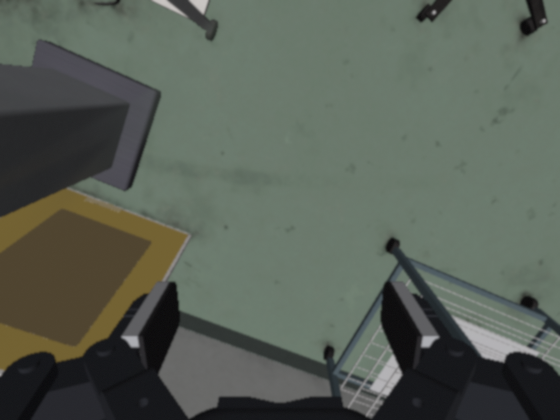

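The nest is on the right at about (384,225) with its catch toward the robot, and the carrier is on the left at (169,215). The loose part is at (229,228), left of the lead, so it is part_3. The wedge is at (303,235), the keeper at (341,223). Enlarging.

Run:
```python
from h import *
crop('top0',280,165,420,285,5,'c1'); crop('top0',145,150,285,285,5,'c2')
for q in [(386,228),(169,215),(229,228),(303,235),(341,223)]: print(q,ray('top0',*q,10).round(0))
```

```text
(386, 228) [ 496. -219.   10.]
(169, 215) [531. 252.  10.]
(229, 228) [501. 121.  10.]
(303, 235) [483. -39.  10.]
(341, 223) [ 508. -122.   10.]
```

View pics/c1.png

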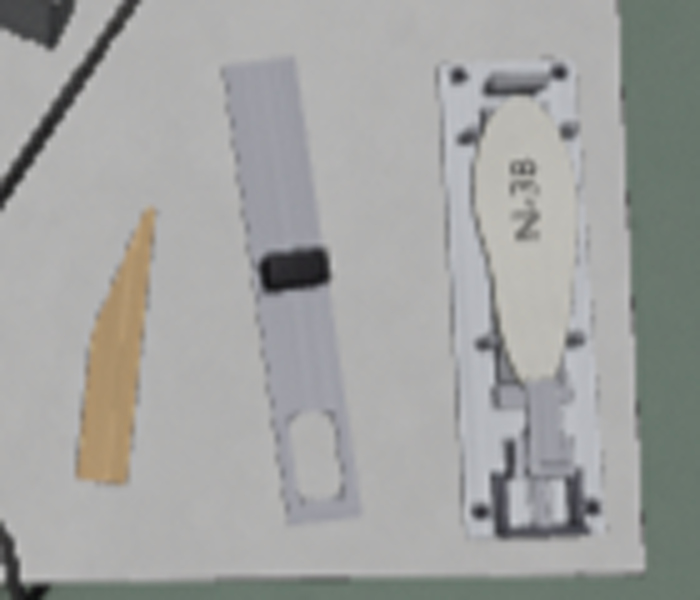

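View pics/c2.png

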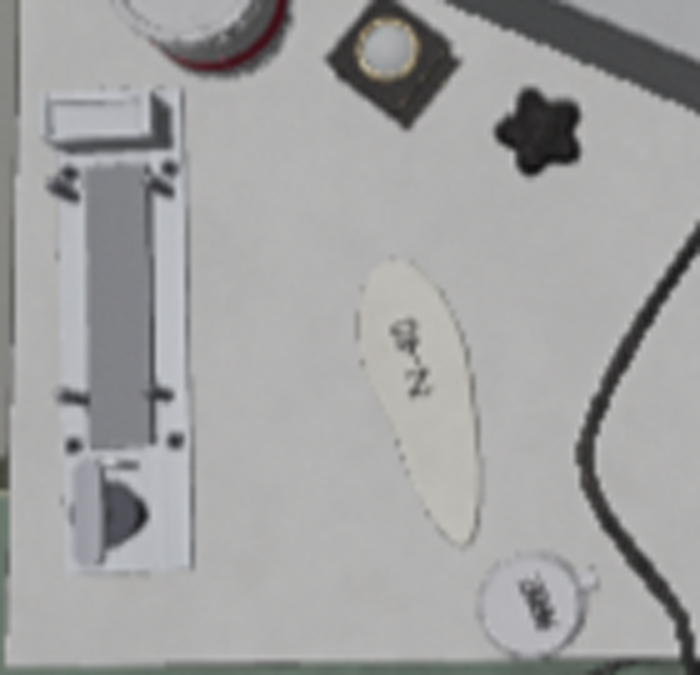

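```bash
cat >> h.py <<'E'
from scipy.spatial.transform import Rotation as Rn
def row(p,rpy):
    s=r.sense(); R=Rn.from_euler('xyz',s['tcp_rot'],degrees=True); G=Rn.from_euler('xyz',rpy,degrees=True)
    d=R.inv().apply(np.array(p)-s['tool_pos']); w=(R.inv()*G).as_rotvec()
    print('row',[round(float(x),4) for x in np.r_[d/250,w/np.pi]],'rows>=',round(max(np.linalg.norm(d)/50,np.degrees(np.linalg.norm(w))/8.59),1),'t',round(s['time'],2))
def st():
    s=r.sense(); print('t',round(s['time'],2),s['tool_pos'].round(1),s['tcp_rot'].round(2),'F',s['ft_force'].round(1),'M',s['wrist_torque'].round(2),'gap',round(float(s['finger_gap']),1),'q',s['joint_pos'].round(0))
E
python3 - <<'E'
from h import *
row([400,-220,260],[180,0,0])
row([330,-380,260],[180,0,10])
E
```

```text
row [1.1051, -0.945, -0.1166, -0.0005, 0.0001, 0.133] rows>= 7.3 t 0.15
row [0.5895, -0.4736, -0.1173, -0.0005, 0.0, 0.0774] rows>= 3.8 t 0.15
```

```bash
python3 -m jog '[[0.55,-0.47,-0.12,0,0,0.066],[1,-0.87,-0.12,0,0,0.133],[1,-0.95,-0.12,0,0,0.133],[1,-0.95,-0.12,0,0,0.133],[1,-0.95,-0.12,0,0,0.133],[1,-0.95,-0.12,0,0,0.133],[1,-0.95,-0.12,0,0,0.133],[1,-0.95,-0.12,0,0,0.133],[1,-0.95,-0.12,0,0,0.133],[1,-0.95,-0.12,0,0,0.133]]'
python3 - <<'E'
from h import *
snap('wrist','w1'); st(); row([420,-130,260],[180,0,0])
E
```

```text
time: 1.15
tool_pos: [375.3, -230.5, 261.1]
tcp_rot: [180.0, 0.0, -0.0]
ft_force: [-0.8, 0.0, 0.2]
finger_gap: 85.2
t 1.2 [ 375.1 -230.8  261. ] [-1.8e+02  4.0e-02 -8.0e-02] F [-0.   1.4  0.3] M [-0.07 -0.02 -0.01] gap 85.2 q [-38. -19. 107.  -0.  92.  52.]
row [0.1791, -0.4034, 0.0038, -0.0, 0.0002, -0.0004] rows>= 2.2 t 1.2
```

View pics/w1.png

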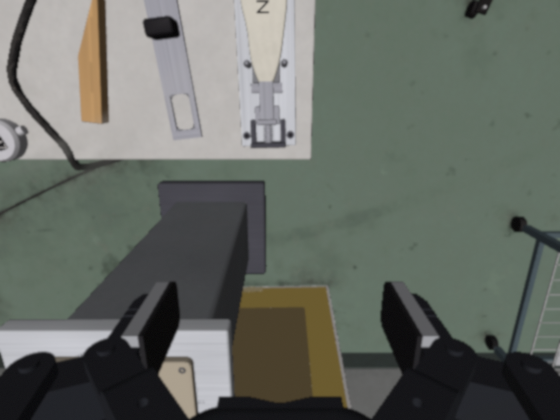

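The objects sit in the upper part of the picture, so I move further ahead to see them all.

```bash
python3 -m jog '[[0.2,-0.2,0,0,0,0],[0.4,-0.4,0,0,0,0],[0.55,-0.46,0,0,0,0],[0.55,-0.46,0,0,0,0],[0.55,-0.46,0,0,0,0],[0.55,-0.46,0,0,0,0],[0.55,-0.46,0,0,0,0]]'
python3 - <<'E'
from h import *
snap('wrist','w2'); st()
E
```

```text
time: 1.9
tool_pos: [512.4, -116.3, 260.9]
tcp_rot: [180.0, 0.1, -0.1]
ft_force: [-0.4, 1.0, 0.3]
finger_gap: 85.0
t 1.95 [ 512.4 -116.3  261.1] [ 1.7999e+02  3.0000e-02 -1.3000e-01] F [ 0.7  0.8 -0.9] M [-0.01  0.05 -0.01] gap 85.5 q [-18.  -5.  95.  -0.  90.  72.]
```

View pics/w2.png

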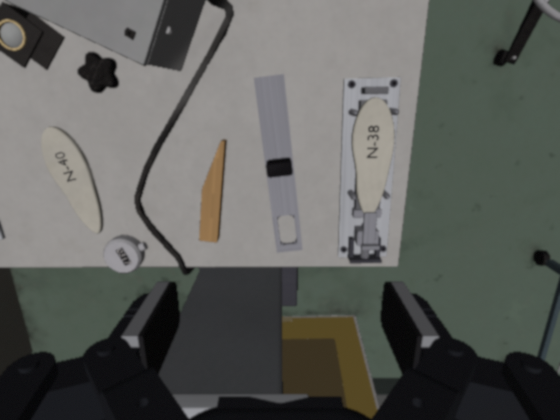

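```bash
python3 - <<'E'
from h import *
crop('w2',330,65,410,270,4,'c3'); crop('w2',185,125,325,260,5,'c4')
a=cv2.imread('pics/c3.png'); print(a.shape)
E
python3 -c "
import cv2;a=cv2.imread('pics/c3.png');cv2.imwrite('pics/c3r.png',cv2.rotate(a,cv2.ROTATE_90_CLOCKWISE)[:, :800])"
```

```text
(820, 320, 3)
```

View pics/c3r.png

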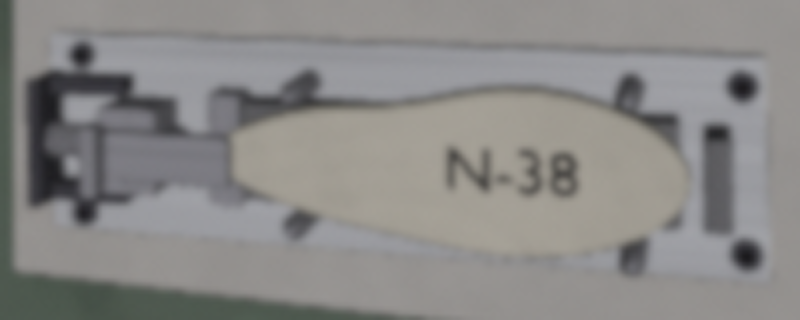

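View pics/c4.png

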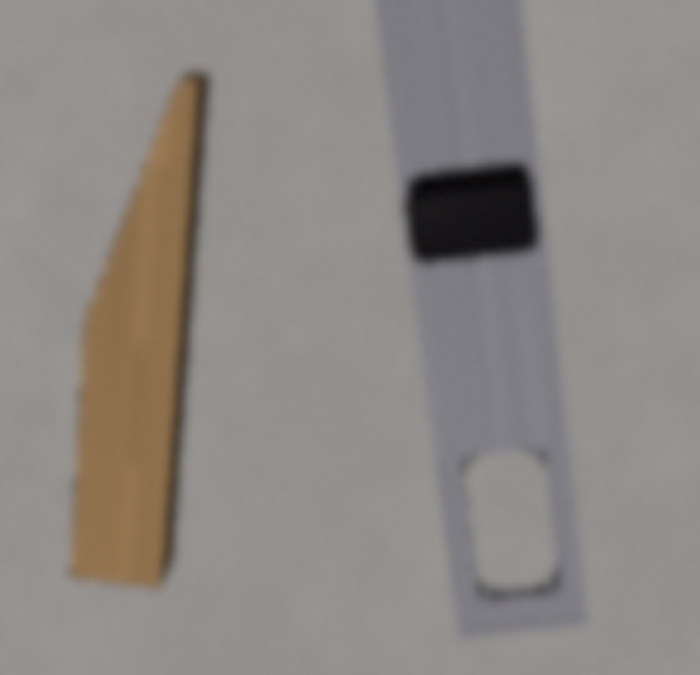

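```bash
cat >> h.py <<'E'
from scipy.optimize import least_squares
def fit(f,M,U,g):
    M=np.array(M,float);U=np.array(U,float)
    def res(q):
        R=Rn.from_euler('z',q[2],degrees=True)
        return np.concatenate([proj(f,R.apply(m)+[q[0],q[1],0])-u for m,u in zip(M,U)])
    o=least_squares(res,g,x_scale=[10,10,1]); print(f,o.x.round(2)); print(o.fun.round(1).reshape(-1,2).tolist()); return o.x
def fpose(f,M,U,g,mz=0):
    return fit(f,M,U,g)
E
python3 - <<'E'
from h import *
c3=lambda x,y:(330+(y+.5)/4-.5,65+(819-x+.5)/4-.5)
c4=lambda x,y:(185+(x+.5)/5-.5,125+(y+.5)/5-.5)
print('nest');fit('w2',[(124,-30,6),(124,30,6),(-84,-30,6),(-84,30,6)],[c3(52,30),c3(50,228),c3(768,52),c3(768,280)],[496,-219,180])
print('wedge');fit('w2',[(-60,11,18),(-60,-11,18),(60,-11,18),(60,-6,18),(5,11,18)],[c4(70,577),c4(160,583),c4(195,74),c4(183,74),c4(85,325)],[480,-39,-10])
print('keeper');fit('w2',[(108.5,-16,5),(108.5,16,5),(-95,-16,5),(-95,16,5),(-8,-14,32),(-8,14,32),(8,14,32),(8,-14,32)],[c4(460,636),c4(588,622),(255,76),(284,75),c4(408,178),c4(528,165),c4(537,243),c4(418,262)],[500,-120,180])
E
```

```text
nest
w2 [ 525.4  -214.32  181.36]
[[0.2, 1.0], [-0.7, -0.6], [0.1, 0.7], [0.3, -0.9]]
wedge
w2 [487.56 -38.43  -7.14]
[[-0.0, 0.1], [0.6, 1.0], [1.0, 1.0], [-1.3, 0.4], [-0.2, -2.5]]
keeper
w2 [ 518.34 -115.66  186.28]
[[-0.3, -0.6], [-0.1, -0.4], [-0.8, -0.2], [0.4, -2.8], [-0.9, 1.9], [1.5, 1.6], [1.2, 0.8], [-1.0, -0.2]]
```

Run:
```python
from h import *
c1=lambda x,y:(280+(x+.5)/5-.5,165+(y+.5)/5-.5)
fit('top0',[(124,-30,6),(124,30,6),(-84,-30,6),(-84,30,6)],[c1(467,540),c1(604,537),c1(437,65),c1(577,62)],[496,-219,180])
fit('top0',[(-60,11,18),(-60,-11,18),(60,-8.5,18),(5,11,18)],[c1(77,480),c1(128,485),c1(153,208),c1(98,322)],[480,-39,-10])
fit('top0',[(108.5,-16,5),(108.5,16,5),(-95,-16,5),(-95,16,5)],[c1(288,525),c1(361,515),c1(221,67),c1(295,57)],[500,-120,180])
row([491,-38,120],[180,0,-7]);row([487.6-48*.992,-38.4+6,90],[180,0,-7])
```

```text
top0 [ 524.29 -215.05  181.01]
[[-0.3, 0.3], [0.2, 0.0], [0.4, -0.0], [-0.3, -0.3]]
top0 [487.25 -39.77  -7.8 ]
[[0.1, -0.4], [0.1, -0.1], [0.4, -0.4], [-0.6, 0.9]]
top0 [ 516.84 -114.82  186.59]
[[-0.0, 0.3], [0.1, 0.4], [0.2, -0.4], [-0.3, -0.3]]
row [-0.0859, -0.313, 0.5645, 0.0001, 0.0002, 0.0382] rows>= 3.3 t 1.95
row [-0.29, -0.335, 0.6846, 0.0001, 0.0002, 0.0382] rows>= 4.1 t 1.95
```

```bash
python3 - <<'E'
from h import *
row([439.8,-32.8,60],[180,0,-7.5])
E
python3 -m jog '[[-0.15,-0.17,0.2,0,0,0.04],[-0.29,-0.335,0.4,0,0,0.0405],[-0.29,-0.334,0.8,0,0,0.0405],[-0.29,-0.334,0.8,0,0,0.0405],[-0.29,-0.334,0.8,0,0,0.0405],[-0.29,-0.334,0.8,0,0,0.0405],[-0.29,-0.334,0.8,0,0,0.0405]]' 0.48
python3 - <<'E'
from h import *
st();row([439.8,-32.8,4],[180,0,-7.5]);snap('wrist','w3')
E
```

```text
row [-0.2907, -0.3334, 0.8046, 0.0001, 0.0002, 0.0409] rows>= 4.6 t 1.95
time: 2.65
tool_pos: [440.5, -32.2, 62.1]
tcp_rot: [180.0, 0.0, -7.3]
ft_force: [0.7, -0.7, 1.0]
finger_gap: 41.0
t 2.65 [440.5 -32.2  62.1] [ 1.7999e+02  1.0000e-02 -7.3400e+00] F [ 0.7 -0.7  1. ] M [0.01 0.03 0.  ] gap 41.0 q [-11.  -9. 120.  -0.  69.  87.]
row [-0.0025, 0.0029, 0.2325, 0.0001, 0.0001, 0.0009] rows>= 1.2 t 2.65
```

View pics/w3.png

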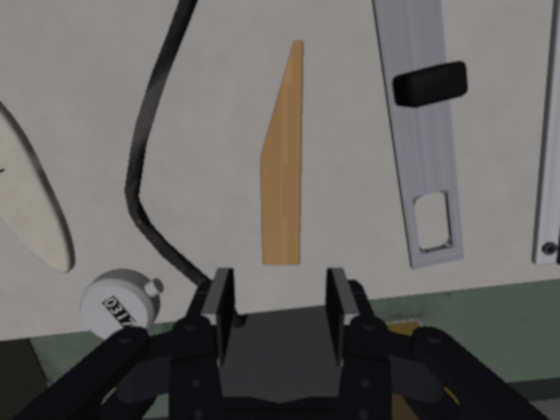

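Run:
```python
from h import *
for q in [(205,280),(185,262),(150,232)]: print(ray('w3',*q,5).round(0))
c=lambda *q:q
fit('w3',[(-60,11,18),(-60,-11,18),(60,-11,18),(60,-6,18),(5,11,18)],[(263,264),(299.5,264),(302.5,41),(294,41),(261,154)],[480,-39,-10])
```

```text
[416.  19.   5.]
[430.  29.   5.]
[453.  46.   5.]
w3 [486.63 -38.54  -7.13]
[[-0.4, 1.3], [0.5, 1.1], [1.3, -1.1], [-0.7, -1.1], [-0.8, 0.8]]
```

```bash
python3 -m jog '[[-0.0025,0.003,0.15,0,0,0.001],[-0.0025,0.003,0.23,0,0,0.001],[-0.0025,0.003,0.23,0,0,0.001],[-0.0025,0.003,0.23,0,0,0.001]]'
python3 -m jog '[[0,0,0,0,0,0],[0,0,0,0,0,0],[0,0,0,0,0,0],[0,0,0,0,0,0],[0,0,0,0,0,0],[0,0,0,0,0,0]]' 0 60
python3 - <<'E'
from h import *
st()
E
```

```text
time: 3.1
tool_pos: [442.0, -32.9, 6.2]
tcp_rot: [180.0, -0.2, -7.5]
ft_force: [-0.2, -0.1, 0.4]
finger_gap: 40.4
time: 3.7
tool_pos: [442.4, -32.7, 6.5]
tcp_rot: [180.0, -0.3, -7.5]
ft_force: [-0.3, -0.6, 8.0]
finger_gap: 20.4
t 3.7 [442.4 -32.7   6.5] [179.97  -0.27  -7.47] F [-0.3 -0.6  8. ] M [-0.04  0.21  0.01] gap 20.4 q [-11.  -3. 121.  -0.  62.  87.]
```

```bash
python3 -m jog '[[0,0,-0.15,0,0,0],[0,0,-0.3,0,0,0],[0,0,-0.5,0,0,0],[0,0,-0.5,0,0,0],[0,0,-0.5,0,0,0]]'
python3 - <<'E'
from h import *
st();snap('wrist','w4')
E
```

```text
time: 4.2
tool_pos: [441.9, -32.4, 131.9]
tcp_rot: [180.0, -0.3, -7.5]
ft_force: [0.8, -0.2, -2.0]
finger_gap: 19.9
t 4.2 [441.9 -32.4 131.9] [179.98  -0.34  -7.47] F [ 0.8 -0.2 -2. ] M [0.05 0.06 0.01] gap 19.9 q [-11. -14. 116.   0.  77.  87.]
```

View pics/w4.png

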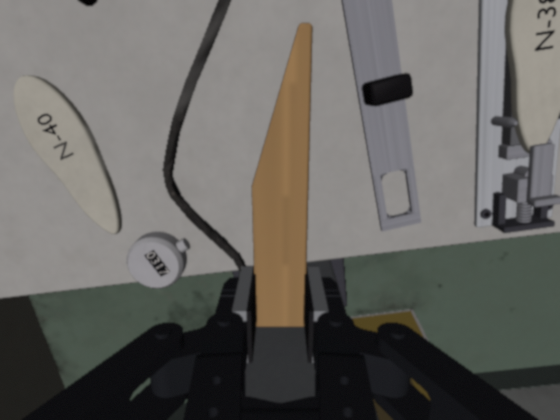

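Run:
```python
from h import *
crop('w4',235,10,325,130,6,'c5')
z=125.4+18
q=fit('w4',[(60,-11,z),(60,-6,z),(5,11,z),(-30,11,z),(-30,-11,z)],[(312,26),(302,25),(253,185),(255,265),(305,265)],[487,-39,-7.5])
print(Rn.from_euler('z',7.5,degrees=True).apply(np.r_[q[:2],0]-[441.9,-32.4,0]))
```

```text
w4 [485.89 -38.27  -7.76]
[[2.7, -1.4], [-2.2, -0.5], [-1.0, -0.6], [-1.3, 1.7], [1.8, 2.0]]
[44.38194403 -0.08106534  0.        ]
```

View pics/c5.png

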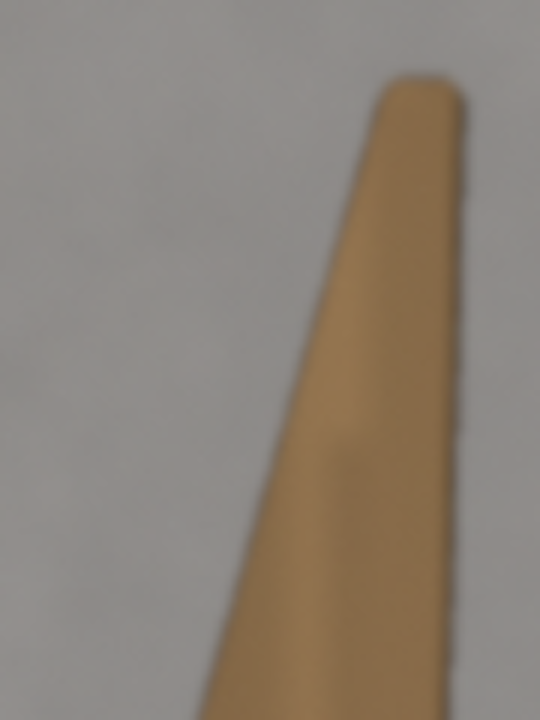

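Run:
```python
from h import *
row([447.4,-346.4,130],[180,0,91.2]);row([430,-200,130],[180,0,45])
```

```text
row [0.1907, 1.2427, 0.0003, 0.0007, -0.0005, -0.5482] rows>= 11.5 t 4.25
row [0.0455, 0.6711, -0.0001, 0.0004, -0.0007, -0.2915] rows>= 6.1 t 4.25
```

```bash
python3 -m jog '[[0,0.11,0,0,0,-0.047],[0.01,0.22,0,0,0,-0.094],[0.015,0.33,0,0,0,-0.14],[0.025,0.44,0,0,0,-0.19],[0.03,0.55,0,0,0,-0.24],[0.0455,0.67,0,0,0,-0.2915],[0.0455,0.67,0,0,0,-0.2915],[0.0455,0.67,0,0,0,-0.2915]]'
python3 - <<'E'
from h import *
row([447.4,-346.4,100],[180,0,91.2])
E
```

```text
time: 5.05
tool_pos: [428.3, -199.4, 127.3]
tcp_rot: [-179.8, 0.0, 44.8]
ft_force: [0.4, 0.7, -0.8]
finger_gap: 20.3
row [-0.3604, 0.4713, 0.1079, -0.001, -0.0002, -0.2576] rows>= 5.4 t 5.05
```

```bash
python3 -m jog '[[-0.06,0.08,0,0,0,-0.045],[-0.12,0.16,0.0,0,0,-0.09],[-0.18,0.24,0.0,0,0,-0.135],[-0.24,0.32,0.05,0,0,-0.18],[-0.3,0.4,0.1,0,0,-0.225],[-0.36,0.471,0.108,-0.001,0,-0.2576],[-0.36,0.471,0.108,-0.001,0,-0.2576],[-0.36,0.471,0.108,-0.001,0,-0.2576]]'
python3 - <<'E'
from h import *
st();snap('wrist','w5')
E
```

```text
time: 5.85
tool_pos: [448.8, -345.2, 100.9]
tcp_rot: [179.9, -0.0, 91.2]
ft_force: [0.2, 0.2, 0.1]
finger_gap: 20.1
t 5.85 [ 448.8 -345.2  100.9] [ 1.7991e+02 -4.0000e-02  9.1170e+01] F [0.2 0.2 0.1] M [0.02 0.01 0.05] gap 20.1 q [-43.   8.  99.   0.  73. -44.]
```

View pics/w5.png

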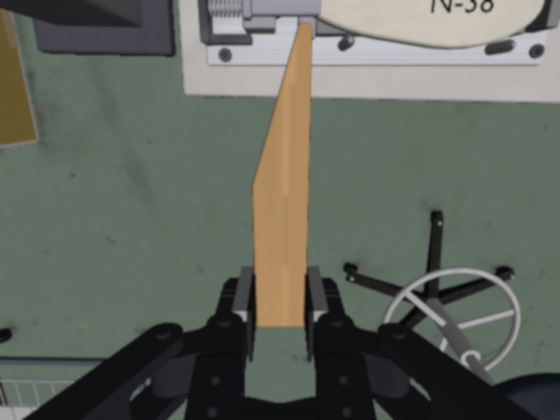

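```bash
python3 - <<'E'
from h import *
row([447.4,-352,15],[180,0,91.2])
E
python3 -m jog '[[-0.02,-0.003,0.15,0,0,0],[-0.027,-0.006,0.3,0,0,0],[-0.027,-0.006,0.342,0,0,0],[-0.027,-0.006,0.342,0,0,0],[-0.027,-0.006,0.342,0,0,0],[-0.027,-0.006,0.342,0,0,0]]'
python3 - <<'E'
from h import *
st();snap('wrist','w6');crop('w6',180,0,420,140,3,'c6')
E
```

```text
row [-0.028, -0.0075, 0.3449, 0.0006, -0.0001, 0.0001] rows>= 1.7 t 5.9
time: 6.5
tool_pos: [449.4, -354.3, 18.8]
tcp_rot: [179.7, 0.2, 91.4]
ft_force: [0.4, -0.2, 0.2]
finger_gap: 19.9
t 6.5 [ 449.4 -354.3   18.8] [179.68   0.22  91.36] F [ 0.4 -0.2  0.2] M [-0.02  0.02 -0.04] gap 19.9 q [-43.  15. 101.   0.  64. -45.]
```

View pics/c6.png

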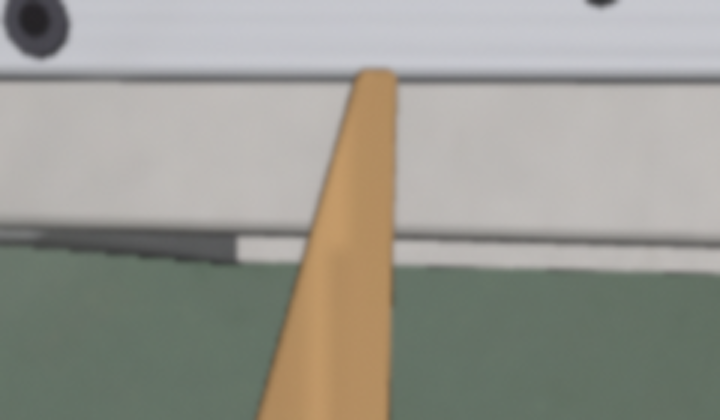

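Run:
```python
from h import *
st();snap('top','t1');crop('t1',330,160,470,290,5,'c7');crop('w5',180,0,420,110,3,'c8')
```

```text
t 6.55 [ 449.3 -354.4   18.7] [179.69   0.22  91.36] F [-0.6 -0.2 -0.1] M [-0.02  0.03 -0.02] gap 20.4 q [-43.  15. 101.   0.  64. -45.]
```

View pics/c7.png

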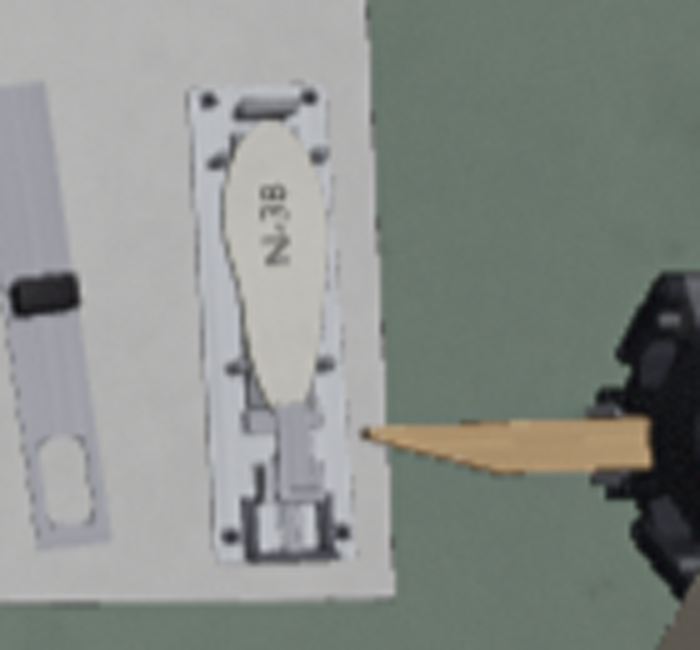

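View pics/c8.png

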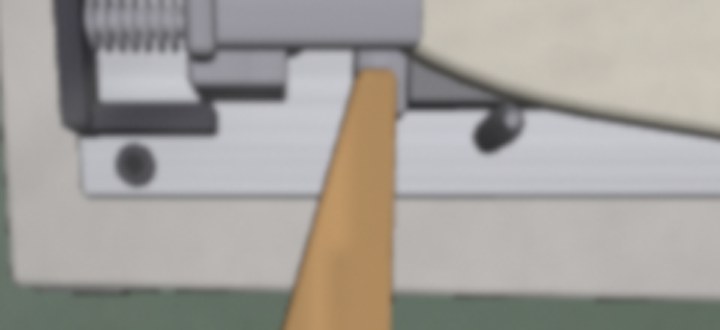

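Run:
```python
from h import *
c=lambda x,y:(330+(x+.5)/5-.5,160+(y+.5)/5-.5)
q=fit('top0',[(124,-30,6),(124,30,6),(-84,-30,6),(-84,30,6)],[(373.4,273),(400.8,272.4),(367.4,178),(395.4,177.4)],[496,-219,180])
q=fit('t1',[(124,-30,6),(124,30,6),(-84,-30,6),(-84,30,6)],[c(217,562),c(354,559),c(188,88),c(326,84)],[496,-219,180])
print('edge',ray('t1',*c(245,430),18),ray('t1',*c(275,430),18))
z=18.7-6.5+18
print('wedge',ray('t1',*c(362,429),z),ray('t1',*c(650,417),z), ray('t1',*c(362,438),z),ray('t1',*c(650,472),z),ray('t1',*c(500,474),z))
w=np.array([449.35-2,-354.3,0])
def nest(p):return Rn.from_euler('z',-q[2],degrees=True).apply(np.array(p)-[q[0],q[1],0])
for p in [ray('t1',*c(245,430),18),ray('t1',*c(362,429),z),ray('t1',*c(650,417),z),ray('t1',*c(500,474),z),ray('t1',*c(650,472),z)]:print(nest(p).round(1))
# in w5 end face
e=lambda x,y:(180+(x+.5)/3-.5,(y+.5)/3-.5)
print('w5 endface corner',ray('w5',*e(355,70),18),ray('w5',*e(405,112),18), 'plate',ray('w5',*e(80,195),6),'tip',ray('w5',*e(396,70),100.9-6.5+18))
```

```text
top0 [ 523.41 -215.88  181.01]
[[-0.3, 0.3], [0.2, 0.0], [0.4, -0.0], [-0.3, -0.3]]
t1 [ 525.5  -215.09  181.03]
[[-0.3, 0.4], [0.3, 0.1], [0.2, -0.2], [-0.2, -0.3]]
edge [ 457.76820593 -199.57934939   18.        ] [ 457.58701607 -212.36379184   18.        ]
wedge [ 457.1998781  -246.06029806   30.2       ] [ 460.51720254 -367.22417196   30.2       ] [ 453.4262102  -245.88717152   30.2       ] [ 437.51227915 -365.81860553   30.2       ] [ 437.55751382 -303.00235407   30.2       ]
[ 67.4 -16.7  18. ]
[68.8 29.7 30.2]
[ 67.7 150.9  30.2]
[89.5 86.3 30.2]
[ 90.7 149.1  30.2]
w5 endface corner [ 457.3581631 -224.9410068   18.       ] [ 467.24094649 -231.95730927   18.        ] plate [ 401.8349215 -247.3100973    6.       ] tip [ 457.64101913 -240.36539635  112.4       ]
```

```bash
python3 - <<'E'
from h import *
row([446.9,-352,14],[180,0,90.85])
E
python3 -m jog '[[0.008,-0.01,0.018,0.0018,0.0005,0.0028],[0.008,-0.01,0.018,0.0018,0.0005,0.0028],[0.008,-0.01,0.018,0.0018,0.0005,0.0028]]'
python3 - <<'E'
from h import *
st();snap('top','t2');crop('t2',330,160,470,290,5,'c9');
row([446.9,-352,14],[180,0,90.85])
c=lambda x,y:(330+(x+.5)/5-.5,160+(y+.5)/5-.5)
E
```

```text
row [0.0095, -0.0088, 0.0175, 0.0017, 0.0011, 0.0028] rows>= 0.1 t 6.6
time: 6.9
tool_pos: [445.4, -351.6, 11.9]
tcp_rot: [-179.8, -0.0, 90.9]
ft_force: [-0.0, -0.1, -0.5]
finger_gap: 20.2
t 6.9 [ 445.4 -351.6   11.9] [-179.84   -0.     90.85] F [-0.  -0.1 -0.5] M [-0.16 -0.03  0.02] gap 20.2 q [-43.  15. 101.  -0.  64. -44.]
row [-0.0018, 0.006, -0.0085, -0.0009, -0.0001, 0.0] rows>= 0.1 t 6.95
```

View pics/c9.png

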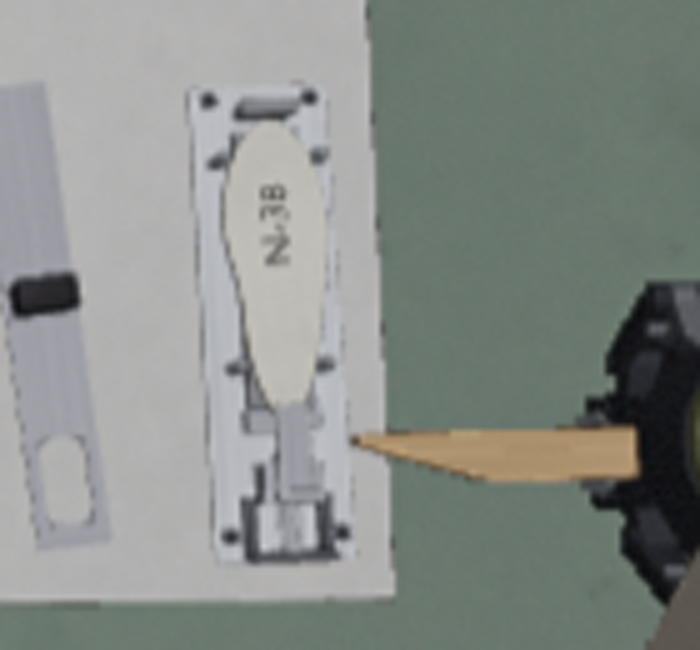

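```bash
python3 -m jog '[[0,0,0,0,0,0],[0,0,0,0,0,0],[0,0,0,0,0,0],[0,0,0,0,0,0]]'
python3 - <<'E'
from h import *
st();row([446.9,-352,13.5],[180,0,90.85])
c=lambda x,y:(330+(x+.5)/5-.5,160+(y+.5)/5-.5)
q=[525.5-.3,-215.09,181.03]
z=12-6.5+18
for p in [(349,438),(637,430),(485,483),(637,478)]:print((Rn.from_euler('z',-q[2],degrees=True).apply(ray('t2',*c(*p),z)-[q[0],q[1],0])).round(1))
E
```

```text
time: 7.35
tool_pos: [445.4, -351.5, 11.8]
tcp_rot: [-179.8, -0.0, 90.9]
ft_force: [0.6, -1.3, -0.1]
finger_gap: 20.2
t 7.35 [ 445.4 -351.5   11.8] [-1.7984e+02 -1.0000e-02  9.0860e+01] F [ 0.6 -1.3 -0.1] M [-0.26 -0.02 -0.05] gap 20.2 q [-43.  15. 101.  -0.  64. -44.]
row [-0.0019, 0.006, -0.0067, -0.0009, -0.0001, 0.0001] rows>= 0.0 t 7.35
[72.  25.9 23.5]
[ 72.6 147.8  23.5]
[92.8 82.  23.5]
[ 92.8 146.2  23.5]
```

```bash
python3 -m jog '[[0,0.008,-0.006,-0.0009,0,0],[0,0.008,-0.006,-0.0009,0,0],[0,0.008,-0.006,-0.0009,0,0],[0,0.008,-0.006,-0.0009,0,0]]'
python3 - <<'E'
from h import *
st();snap('top','t3');snap('scene','s3');crop('t3',370,230,470,270,8,'c10');
E
```

```text
time: 7.75
tool_pos: [447.3, -351.2, 13.2]
tcp_rot: [-180.0, -0.0, 90.9]
ft_force: [0.3, 0.3, -0.2]
finger_gap: 20.0
t 7.75 [ 447.3 -351.2   13.2] [-1.7999e+02 -4.0000e-02  9.0870e+01] F [ 0.3  0.3 -0.2] M [0.02 0.03 0.01] gap 20.0 q [-43.  15. 101.   0.  64. -44.]
```

View pics/c10.png

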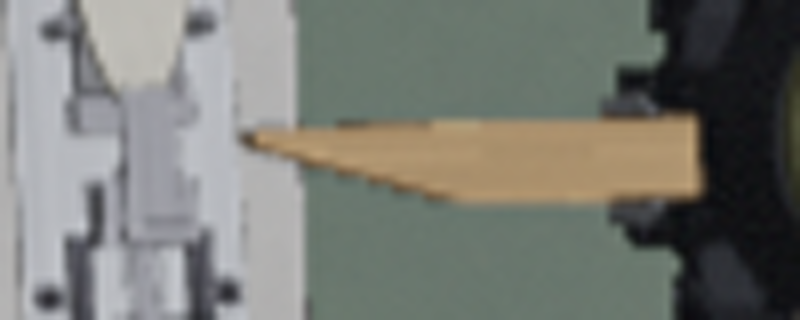

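View pics/s3.png

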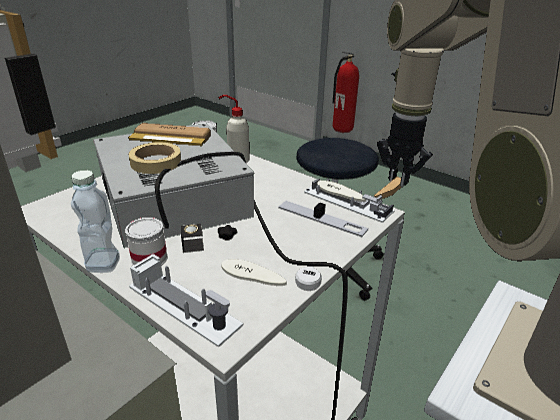

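Run:
```python
from h import *
c=lambda x,y:(370+(x+.5)/8-.5,230+(y+.5)/8-.5)
q=[525.2,-215.09,181.03]
for p,z in [((95,129),18),((185,124),18),((248,130),24.7),((690,115),24.7),((690,197),24.7),((248,147),24.7),((455,200),24.7)]:print((Rn.from_euler('z',-q[2],degrees=True).apply(ray('t3',*c(*p),z)-[q[0],q[1],0])).round(1))
```

```text
[ 67.5 -10.7  18. ]
[67.  13.3 18. ]
[69.2 28.2 24.7]
[ 69.  145.1  24.7]
[ 90.6 143.4  24.7]
[73.7 27.9 24.7]
[89.4 81.5 24.7]
```

```bash
python3 -m jog '[[0.03,0,0,0,0,0],[0.06,0,0,0,0,0],[0.1,0,0,0,0,0],[0.1,0,0,0,0,0]]'
python3 - <<'E'
from h import *
st();snap('top','t4');crop('t4',360,225,470,270,7,'c11');
E
```

```text
time: 8.25
tool_pos: [446.8, -324.6, 13.0]
tcp_rot: [-180.0, -0.1, 90.9]
ft_force: [0.4, -0.1, -0.3]
finger_gap: 20.5
t 8.25 [ 446.8 -324.6   13. ] [-1.7996e+02 -8.0000e-02  9.0920e+01] F [ 0.4 -0.1 -0.3] M [-0.04  0.07 -0.03] gap 20.5 q [-41.  13. 104.   0.  64. -42.]
```

View pics/c11.png

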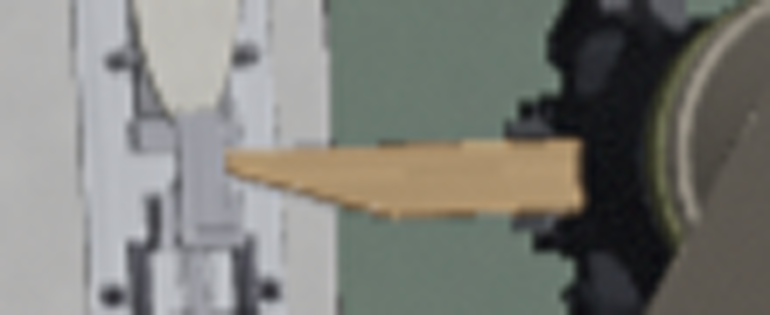

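```bash
python3 -m jog '[[0.03,0.002,0,0,0,0],[0.06,0.003,0,0,0,0],[0.09,0.004,0,0,0,0],[0.12,0.005,0,0,0,0],[0.12,0.005,0,0,0,0],[0.12,0.005,0,0,0,0]]'
python3 - <<'E'
from h import *
st()
E
```

```text
time: 8.9
tool_pos: [447.4, -296.4, 13.4]
tcp_rot: [-180.0, 0.0, 90.9]
ft_force: [-3.5, -3.2, 0.8]
finger_gap: 20.3
t 8.9 [ 447.4 -296.4   13.4] [-1.7996e+02  2.0000e-02  9.0890e+01] F [-3.5 -3.2  0.8] M [-0.51  0.53  0.27] gap 20.3 q [-39.  10. 106.  -0.  63. -40.]
```

```bash
python3 -m jog '[[0.03,0,0,0,0,0],[0.06,0,0,0,0,0],[0.09,0,0,0,0,0],[0.12,0,0,0,0,0],[0.14,0,0,0,0,0],[0.14,0,0,0,0,0],[0.14,0,0,0,0,0]]'
python3 - <<'E'
from h import *
st();snap('top','t5');crop('t5',350,210,470,280,6,'c12');
E
```

```text
time: 9.6
tool_pos: [446.7, -261.8, 13.4]
tcp_rot: [-179.9, 0.0, 90.9]
ft_force: [-4.2, -5.0, 1.1]
finger_gap: 20.6
t 9.6 [ 446.7 -261.8   13.4] [-1.7994e+02  4.0000e-02  9.0870e+01] F [-4.2 -5.   1.1] M [-0.88  0.84  0.27] gap 20.6 q [-36.   8. 109.  -0.  63. -37.]
```

View pics/c12.png

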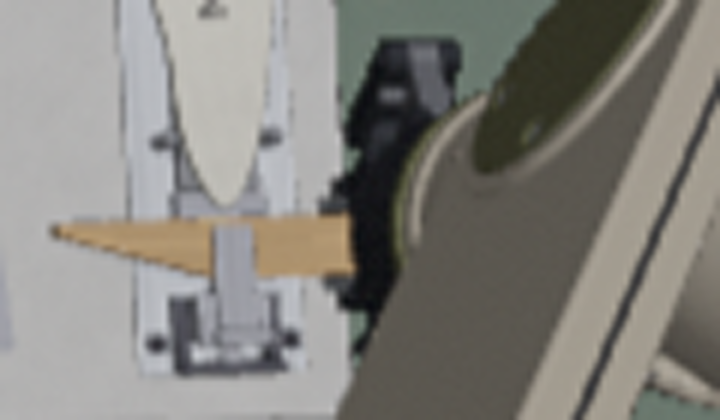

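```bash
python3 -m jog '[[0,0,0,0,0,0],[0,0,0,0,0,0],[0,0,0,0,0,0],[0,0,0,0,0,0]]' 0.45
python3 -m jog '[[0,0,-0.1,0,0,0],[0,0,-0.25,0,0,0],[0,0,-0.4,0,0,0],[0,0,-0.55,0,0,0],[0,0,-0.7,0,0,0],[0,0,-0.7,0,0,0]]'
python3 - <<'E'
from h import *
st();row([520,-260,200],[180,0,0])
E
```

```text
time: 10.05
tool_pos: [447.5, -261.2, 13.4]
tcp_rot: [180.0, -0.0, 90.9]
ft_force: [0.6, 0.3, -0.7]
finger_gap: 38.4
time: 10.65
tool_pos: [450.3, -263.4, 195.2]
tcp_rot: [179.5, 0.3, 90.9]
ft_force: [1.2, -0.8, 0.5]
finger_gap: 38.8
t 10.65 [ 450.3 -263.4  195.2] [179.5    0.33  90.87] F [ 1.2 -0.8  0.5] M [-0.03 -0.08 -0.01] gap 38.8 q [-36.  -4. 101.   0.  83. -37.]
row [0.0094, 0.2791, -0.0169, 0.0036, -0.0007, 0.5048] rows>= 10.6 t 10.65
```

```bash
python3 -m jog '[[0.03,0.06,0,0.003,0,0.047],[0.05,0.12,0,0.003,0,0.094],[0.09,0.18,0,0.003,0,0.14],[0.13,0.24,0,0.003,0,0.187],[0.17,0.3,0,0.003,0,0.234],[0.2,0.36,0,0.003,0,0.28],[0.2,0.36,0,0.003,0,0.327],[0.2,0.36,0,0.003,0,0.374],[0.2,0.36,0,0.003,0,0.42],[0.2,0.36,0,0.003,0,0.467]]' 0.8
python3 - <<'E'
from h import *
st();row([540.2,-214.8,130],[180,0,1.1])
E
```

```text
time: 11.65
tool_pos: [536.4, -209.8, 187.5]
tcp_rot: [-179.6, 0.4, 6.5]
ft_force: [0.3, -0.0, 0.1]
finger_gap: 68.3
t 11.65 [ 536.4 -209.8  187.5] [-179.57    0.37    6.47] F [ 0.3 -0.   0.1] M [-0.05 -0.01  0.01] gap 68.3 q [-27.   6.  92.   0.  83.  57.]
row [0.0144, 0.0235, 0.2296, -0.0023, 0.0022, 0.0298] rows>= 1.2 t 11.65
```

```bash
python3 -m jog '[[0.0144,0.0235,0.15,-0.002,0.002,0.03],[0.0144,0.0235,0.23,-0.002,0.002,0.03],[0.0144,0.0235,0.23,-0.002,0.002,0.03],[0.0144,0.0235,0.23,-0.002,0.002,0.03],[0.0144,0.0235,0.23,-0.002,0.002,0.03]]'
python3 - <<'E'
from h import *
snap('wrist','w7');st();row([540.2,-214.8,50],[180,0,1.1])
E
```

```text
time: 12.15
tool_pos: [541.3, -215.5, 132.4]
tcp_rot: [180.0, -0.1, 1.4]
ft_force: [0.5, 0.3, 0.7]
finger_gap: 68.7
t 12.2 [ 541.5 -215.6  132.6] [ 1.7994e+02 -1.5000e-01  1.4100e+00] F [ 0.6 -0.4 -0.5] M [0.01 0.01 0.01] gap 68.7 q [-27.   9.  95.   0.  77.  62.]
row [-0.0058, -0.0038, 0.3304, 0.0003, -0.0009, 0.0017] rows>= 1.7 t 12.2
```

View pics/w7.png

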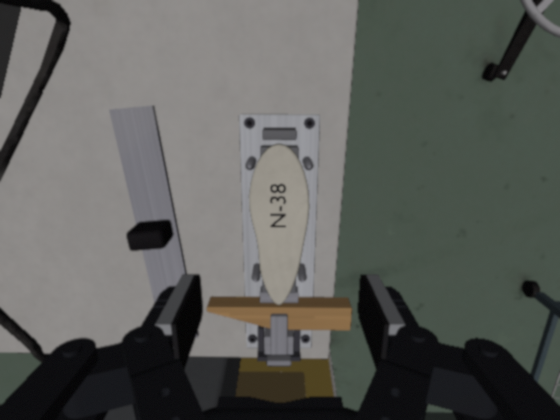

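The wedge is fully in, the catch stands open, and the part's point at (280,303) is clear of the nose.

Run:
```python
from h import *
a=ray('w7',279,144.5,26);b=ray('w7',280,304,26);c=ray('w7',248.5,212,26);d=ray('w7',308.5,212,26)
print(a,b,np.linalg.norm(a-b),c,d,(c+d)/2,np.degrees(np.arctan2(*(b-a)[1::-1])))
q=fit('w7',[(124,-30,6),(124,30,6),(-84,-30,6),(-84,30,6)],[(246,358),(329.5,357.5),(239.5,114.5),(319.5,114)],[525,-215,181])
```

```text
[ 589.71756741 -213.67332501   26.        ] [ 461.04822607 -217.63757238   26.        ] 128.73039524379408 [ 539.44314768 -192.24363534   26.        ] [ 540.55334357 -236.79721345   26.        ] [ 539.99824563 -214.52042439   26.        ] -178.23529976942612
w7 [ 522.08 -218.75  183.32]
[[8.8, -6.4], [-9.8, -7.7], [-0.3, 5.4], [1.1, 3.2]]
```

```bash
python3 -m jog '[[-0.004,-0.003,0.15,0,-0.0009,0.001],[-0.004,-0.003,0.3,0,-0.0009,0.001],[-0.004,-0.003,0.4,0,-0.0009,0.001],[-0.004,-0.003,0.48,0,-0.0009,0.001],[-0.004,-0.003,0.49,0,-0.0009,0.001],[-0.004,-0.003,0.49,0,-0.0009,0.001]]'
python3 -m jog '[[0,0,0,0,0,0],[0,0,0,0,0,0],[0,0,0,0,0,0],[0,0,0,0,0,0],[0,0,0,0,0,0]]' 0 50
python3 - <<'E'
from h import *
st()
E
```

```text
time: 12.8
tool_pos: [539.9, -214.6, 9.0]
tcp_rot: [180.0, 0.1, 1.2]
ft_force: [0.2, 0.5, 1.2]
finger_gap: 68.2
time: 13.3
tool_pos: [541.1, -215.2, 10.9]
tcp_rot: [179.9, -0.0, 1.2]
ft_force: [-1.5, 1.4, 6.8]
finger_gap: 41.8
t 13.3 [ 541.1 -215.2   10.9] [ 1.7992e+02 -4.0000e-02  1.2200e+00] F [-1.5  1.4  6.8] M [0.19 0.29 0.02] gap 41.8 q [-27.  17.  99.  -0.  64.  62.]
```

```bash
python3 -m jog '[[0,0,-0.05,0,0,0],[0,0,-0.12,0,0,0],[0,0,-0.3,0,0,0],[0,0,-0.5,0,0,0],[0,0,-0.6,0,0,0],[0,0,-0.6,0,0,0]]'
python3 - <<'E'
from h import *
st();snap('wrist','w8');row([520,0,160],[180,0,1.2])
E
```

```text
time: 13.9
tool_pos: [543.3, -216.2, 166.2]
tcp_rot: [179.7, -0.4, 1.2]
ft_force: [0.5, 1.4, -0.4]
finger_gap: 41.8
t 13.9 [ 543.3 -216.2  166.2] [179.7   -0.44   1.23] F [ 0.5  1.4 -0.4] M [ 0.02 -0.05  0.03] gap 41.8 q [-27.   7.  93.  -0.  80.  62.]
row [-0.0692, -0.8636, 0.0086, 0.001, -0.0012, 0.0001] rows>= 4.3 t 13.95
```

View pics/w8.png

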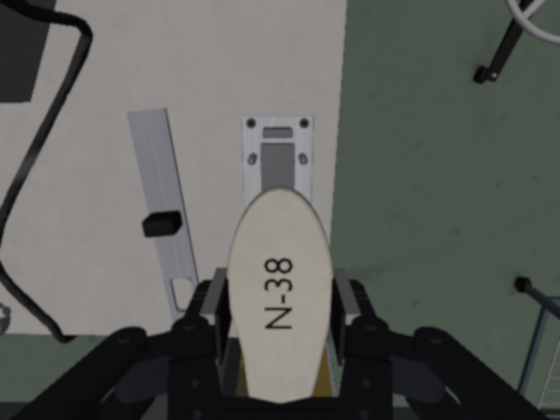

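```bash
python3 -m jog '[[0,-0.15,-0.1,0,0,0],[-0.03,-0.3,-0.2,0,0,0],[-0.05,-0.45,-0.2,0,0,0],[-0.07,-0.6,-0.2,0,0,0],[-0.07,-0.75,-0.2,0,0,0],[-0.07,-0.9,-0.2,0,0,0],[-0.07,-0.9,-0.2,0,0,0],[-0.07,-0.9,-0.2,0,0,0]]'
python3 - <<'E'
from h import *
st();row([520,200,210],[180,0,1.2])
E
```

```text
time: 14.75
tool_pos: [516.9, 10.8, 207.5]
tcp_rot: [-180.0, 0.2, 1.3]
ft_force: [-0.0, -0.2, -0.9]
finger_gap: 42.0
t 14.75 [516.9  10.8 207.5] [-180.      0.25    1.35] F [-0.  -0.2 -0.9] M [-0.    0.01  0.05] gap 42.0 q [ -4.  -5. 100.  -0.  85.  84.]
row [0.03, -0.7563, -0.0102, -0.0, 0.0014, 0.0008] rows>= 3.8 t 14.75
```

```bash
python3 -m jog '[[0,-0.15,0,0,0,0],[0,-0.3,0,0,0,0],[0,-0.45,0,0,0,0],[0.03,-0.6,0,0,0,0],[0.03,-0.7,0,0,0,0],[0.03,-0.7,0,0,0,0],[0.03,-0.7,0,0,0,0]]'
python3 - <<'E'
from h import *
st();snap('wrist','w9');snap('top','t9')
E
```

```text
time: 15.45
tool_pos: [521.4, 184.2, 207.7]
tcp_rot: [180.0, 0.2, 1.2]
ft_force: [-0.2, 0.8, -0.4]
finger_gap: 41.8
t 15.45 [521.4 184.2 207.7] [179.96   0.22   1.22] F [-0.2  0.8 -0.4] M [-0.   -0.02  0.  ] gap 41.8 q [ 14.   1.  94.   0.  85. 103.]
```

View pics/w9.png

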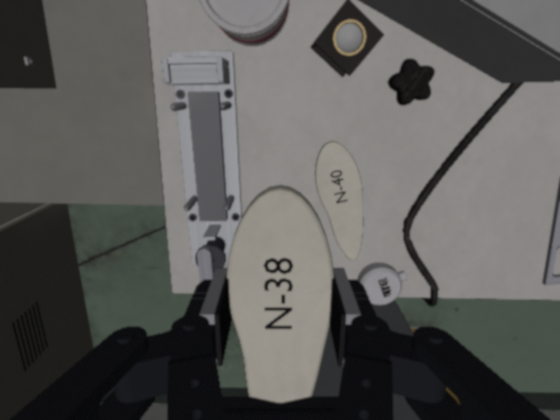

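View pics/t9.png

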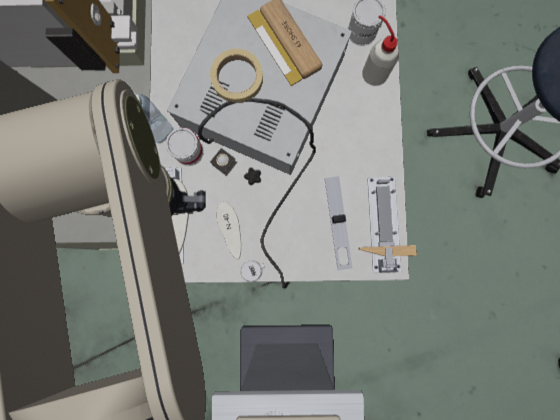

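```bash
cat >> h.py <<'E'
def tri(obs):
    A=[];b=[]
    for f,u,v in obs:
        d=np.load('pics/'+f+'.npz');K,T=d['K'],d['T'];w=T[:3,:3]@np.linalg.inv(K)@[u,v,1];w/=np.linalg.norm(w);P=np.eye(3)-np.outer(w,w);A.append(P);b.append(P@T[:3,3])
    A=np.vstack(A);b=np.hstack(b);x=np.linalg.lstsq(A,b,rcond=None)[0];return x.round(1),np.linalg.norm(A@x-b).round(1)
E
python3 - <<'E'
from h import *
print(tri([('top0',100,143),('w9',28,60)]),tri([('top0',106,187),('w9',50,86)]),tri([('top0',145,248),('w9',163,204)]))
crop('w9',150,40,260,300,3,'c13')
E
```

```text
(array([627.4, 309.1, 193. ]), np.float64(29.0)) (array([601.6, 405. , -13.5]), np.float64(5.2)) (array([462.4, 334.5, -86.9]), np.float64(0.7))
```

View pics/c13.png

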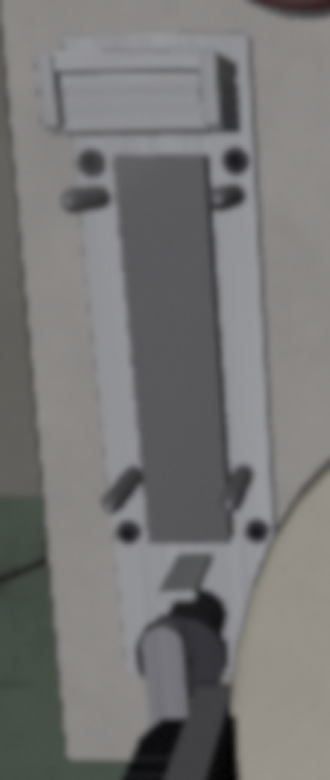

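Run:
```python
from h import *
c=lambda x,y:(150+(x+.5)/3-.5,40+(y+.5)/3-.5)
for n,p,z in [('fl',(115,157),14),('fr',(208,155),14),('nr',(233,540),14),('nl',(150,543),14),('s1',(91,161),6),('s2',(235,160),6),('s3',(128,530),6),('s4',(257,530),6),('plate fr',(250,37),6),('plate r',(272,510),6)]: print(n,ray('w9',*c(*p),z).round(1))
crop('top0',145,160,195,270,7,'c14')
```

```text
fl [601.7 268.5  14. ]
fr [602.8 240.7  14. ]
nr [480.1 236.4  14. ]
nl [478.5 264.4  14. ]
s1 [600.3 277.9   6. ]
s2 [601.5 233.7   6. ]
s3 [480.1 273.6   6. ]
s4 [481.  229.2   6. ]
plate fr [636.2 228.4   6. ]
plate r [488.4 224.    6. ]
```

View pics/c14.png

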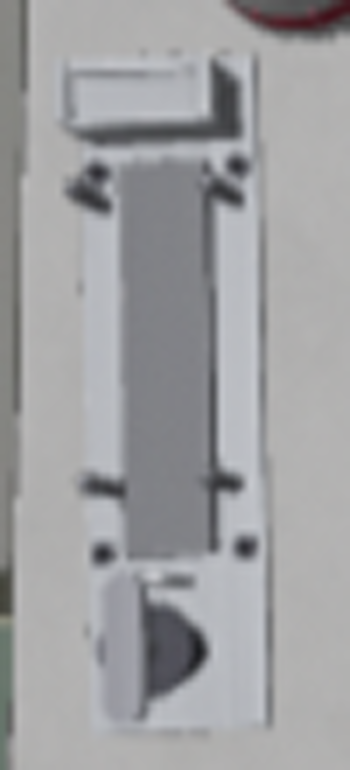

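Run:
```python
from h import *
c=lambda x,y:(145+(x+.5)/7-.5,160+(y+.5)/7-.5)
q=fit('top0',[(116,-28,6),(116,28,6),(-96,28,6)],[c(97,728),c(270,728),c(257,55)],[539,252,182])
for p in [(120,163),(208,160),(217,550),(127,555)]:print(ray('top0',*c(*p),14).round(1))
# stud head
print(ray('top0',*c(122,572),65),ray('top0',*c(122,720),65))
```

```text
top0 [541.14 251.83 181.96]
[[-0.7, 0.9], [0.5, -0.4], [0.2, -0.5]]
[601.5 268.1  14. ]
[602.  240.5  14. ]
[480.1 236.   14. ]
[478.9 263.7  14. ]
[471.62549444 250.33193876  65.        ] [428.92677044 249.57078887  65.        ]
```

Run:
```python
from h import *
crop('w9',220,180,340,410,3,'c15')
z=207.7+15.2
print(ray('w9',280,186.5,z), ray('w9',228.5,295,z),ray('w9',333,295,z))
z=166.2+15.2
print(ray('w8',280,187,z), ray('w8',228.5,295,z),ray('w8',333,295,z))
```

```text
[571.23659701 185.45868016 222.9       ] [524.46091907 205.74782147 222.9       ] [525.38074578 162.51328794 222.9       ]
[ 592.63155962 -214.93250343  181.4       ] [ 546.22225097 -194.64029088  181.4       ] [ 547.0235992 -237.8996424  181.4      ]
```

View pics/c15.png

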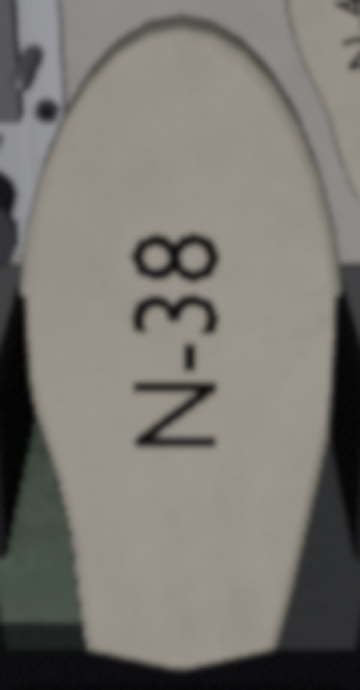

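```bash
python3 - <<'E'
from h import *
row([555.7,253.0,100],[180,0,1.9])
E
python3 -m jog '[[0.05,-0.1,0,0,0,0],[0.11,-0.25,0.1,0,0,-0.0035],[0.14,-0.28,0.25,0,0.0012,-0.0038],[0.14,-0.28,0.4,0,0.0012,-0.0038],[0.14,-0.28,0.43,0,0.0012,-0.0038],[0.14,-0.28,0.43,0,0.0012,-0.0038],[0.14,-0.28,0.43,0,0.0012,-0.0038],[0.14,-0.28,0.43,0,0.0012,-0.0038],[0.14,-0.28,0.43,0,0.0012,-0.0038]]'
python3 - <<'E'
from h import *
st();row([555.7,253.0,40],[180,0,1.9]);snap('scene','s4');snap('wrist','w10')
E
```

```text
row [0.1435, -0.2749, 0.4313, 0.0002, 0.001, -0.0043] rows>= 2.7 t 15.55
time: 16.45
tool_pos: [556.1, 256.2, 103.3]
tcp_rot: [-179.9, -0.3, 1.9]
ft_force: [-0.1, 0.2, -0.6]
finger_gap: 41.5
t 16.45 [556.1 256.2 103.3] [-179.92   -0.27    1.88] F [-0.1  0.2 -0.6] M [-0.01 -0.05  0.02] gap 41.5 q [ 20.  14.  91.  -0.  74. 108.]
row [-0.0033, 0.013, 0.2532, -0.0004, -0.0015, -0.0001] rows>= 1.3 t 16.45
```

View pics/w10.png

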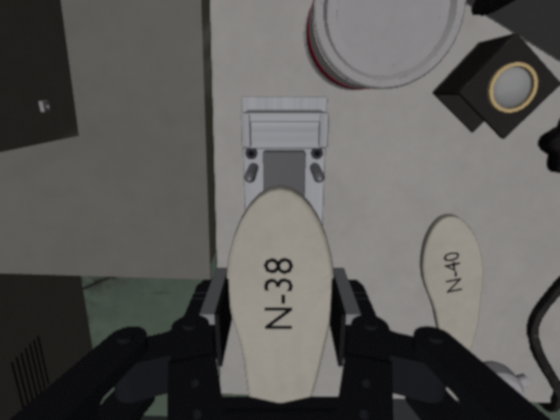

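View pics/s4.png

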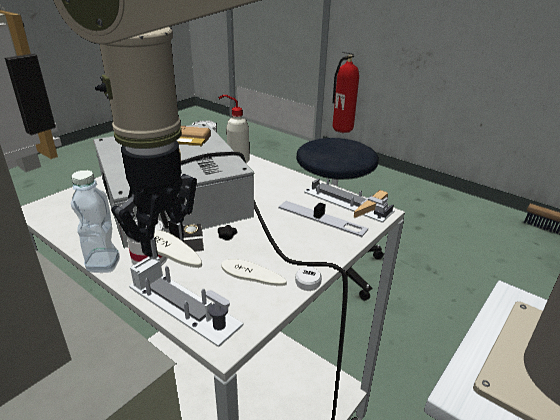

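Run:
```python
from h import *
crop('w10',235,85,335,215,5,'c16')
```

```text
(no output)
```

View pics/c16.png

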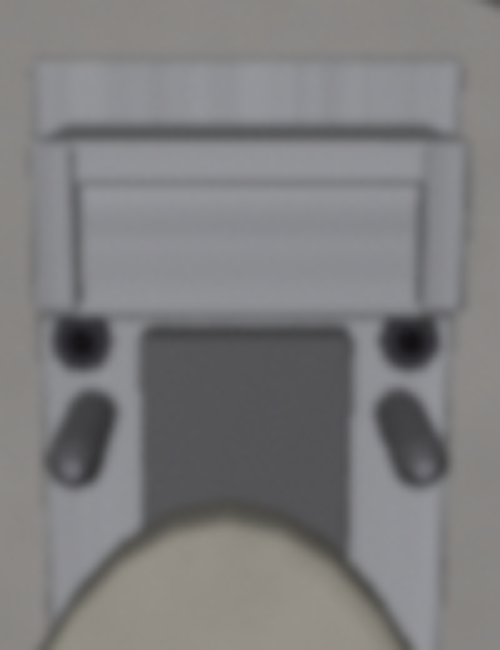

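Run:
```python
from h import *
c=lambda x,y:(235+(x+.5)/5-.5,85+(y+.5)/5-.5)
q=[540.4,252.5,181.9]
N=lambda p:(Rn.from_euler('z',-q[2],degrees=True).apply(p-[q[0],q[1],0])).round(1)
for n,p,z in [('pinL',(73,472),40),('pinR',(426,472),40),('bl',(142,400),14),('br',(350,400),14),('plate fl',(35,62),6),('plate fr',(462,62),6),('sad',(40,310),47),('sadr',(460,308),47)]: P=ray('w10',*c(*p),z);print(n,P.round(1),N(P))
print('part', ray('w10',280,188,118.5),ray('w10',228.5,295,118.5),ray('w10',333.5,295,118.5))
```

```text
pinL [589.3 275.8  40. ] [-49.7 -21.6  40. ]
pinR [590.7 233.8  40. ] [-49.7  20.4  40. ]
bl [593.2 268.8  14. ] [-53.3 -14.6  14. ]
br [594.1 241.3  14. ] [-53.3  12.9  14. ]
plate fl [635.2 283.8   6. ] [-95.8 -28.1   6. ]
plate fr [637.  228.7   6. ] [-95.8  26.9   6. ]
sad [609.4 279.   47. ] [-69.8 -24.2  47. ]
sadr [611.2 232.1  47. ] [-70.1  22.7  47. ]
part [604.9264441  257.91044344 118.5       ] [558.71247161 277.61779992 118.5       ] [560.18979535 234.33224604 118.5       ]
```

```bash
python3 - <<'E'
from h import *
row([556,253.7,38],[180,0,1.9])
E
python3 -m jog '[[-0.0013,0.01,0.1,-0.0004,-0.0015,0],[-0.0013,0.01,0.2,-0.0004,-0.0015,0],[-0.0013,0.01,0.25,-0.0004,-0.0015,0],[-0.0013,0.01,0.25,-0.0004,-0.0015,0],[-0.0013,0.01,0.25,-0.0004,-0.0015,0]]'
python3 - <<'E'
from h import *
st();row([556,253.7,30],[180,0,1.9]);snap('scene','s5');crop('s5',90,200,270,350,4,'c17');snap('wrist','w11')
E
```

```text
row [0.0009, 0.0101, 0.2574, -0.0003, -0.0011, -0.0] rows>= 1.3 t 16.55
time: 17.05
tool_pos: [554.8, 253.7, 39.0]
tcp_rot: [179.9, 0.2, 1.9]
ft_force: [0.2, -0.2, -0.1]
finger_gap: 41.7
t 17.05 [554.8 253.7  39. ] [179.95   0.18   1.91] F [ 0.2 -0.2 -0.1] M [-0.01 -0.03  0.  ] gap 41.7 q [ 20.  19.  93.   0.  68. 108.]
row [0.0051, -0.0001, 0.0359, 0.0003, 0.001, 0.0001] rows>= 0.2 t 17.05
```

View pics/c17.png

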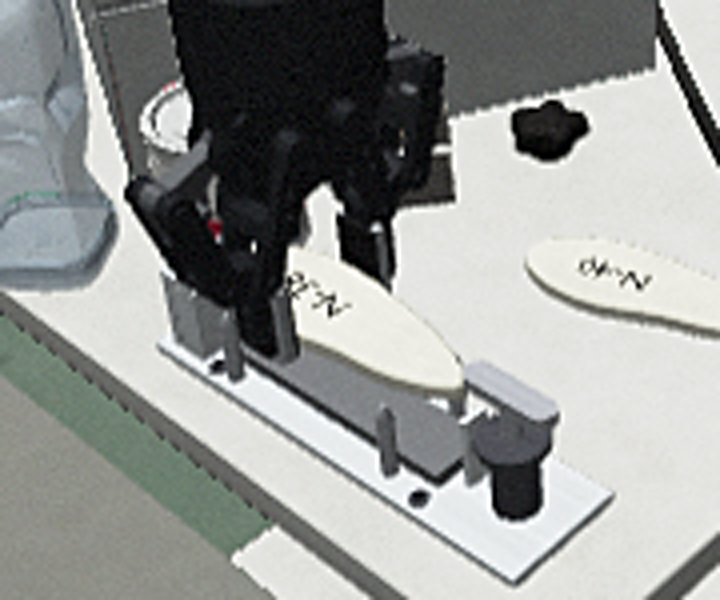

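View pics/w11.png

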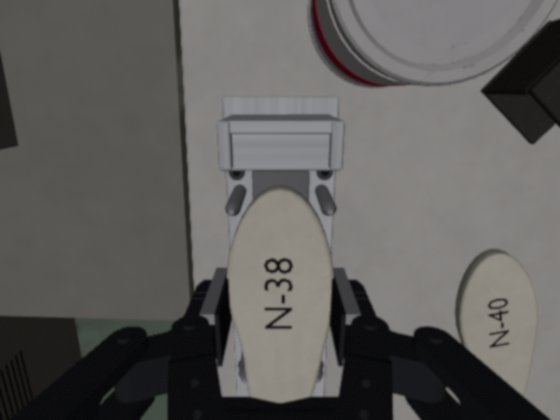

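```bash
python3 -m jog '[[0.005,0,0.04,0,0.001,0],[0.005,0,0.07,0,0.001,0],[0.005,0,0.1,0,0.001,0],[0.005,0,0.1,0,0.001,0]]'
python3 - <<'E'
from h import *
st();row([556,253.7,7.5],[180,0,1.9])
E
```

```text
time: 17.55
tool_pos: [554.2, 253.0, 11.3]
tcp_rot: [179.9, 0.2, 1.9]
ft_force: [0.2, -0.5, -0.1]
finger_gap: 42.2
t 17.55 [554.2 253.   11.3] [179.88   0.19   1.91] F [ 0.2 -0.5 -0.1] M [-0.   -0.01  0.  ] gap 42.2 q [ 20.  21.  94.  -0.  66. 108.]
row [0.0072, -0.0027, 0.0152, 0.0006, 0.0011, 0.0] rows>= 0.1 t 17.55
```

```bash
python3 -m jog '[[0.006,-0.002,0.008,0.0006,0.001,0],[0.006,-0.002,0.014,0.0006,0.001,0],[0.006,-0.002,0.014,0.0006,0.001,0]]'
python3 - <<'E'
from h import *
st()
E
```

```text
time: 17.85
tool_pos: [557.2, 254.1, 9.8]
tcp_rot: [-179.9, -0.2, 1.9]
ft_force: [0.0, -1.1, -0.7]
finger_gap: 42.3
t 17.85 [557.2 254.1   9.8] [-1.7995e+02 -1.6000e-01  1.9100e+00] F [ 0.  -1.1 -0.7] M [-0.01 -0.04 -0.02] gap 42.3 q [ 20.  21.  94.  -0.  65. 108.]
```

```bash
python3 -m jog '[[-0.003,0,0.01,0,-0.001,0],[-0.003,0,0.012,0,-0.001,0],[-0.003,0,0.012,0,-0.001,0]]'
python3 - <<'E'
from h import *
st();snap('scene','s6');crop('s6',90,200,270,350,4,'c18')
E
```

```text
time: 18.15
tool_pos: [556.4, 254.1, 7.0]
tcp_rot: [-179.9, 0.0, 1.9]
ft_force: [-1.5, 0.3, 2.4]
finger_gap: 41.7
t 18.15 [556.4 254.1   7. ] [-1.7995e+02  2.0000e-02  1.9000e+00] F [-1.5  0.3  2.4] M [-0.11  0.08 -0.01] gap 41.7 q [ 20.  21.  94.   0.  65. 108.]
```

View pics/c18.png

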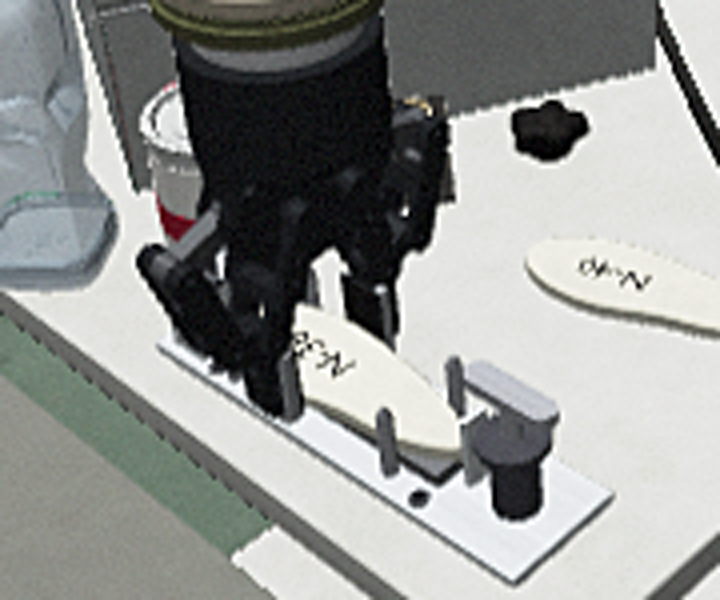

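Contact at the floor (2.4 N) and the part lies between the pins; I release with a small opening and lift.

```bash
python3 -m jog '[[0,0,0,0,0,0],[0,0,0,0,0,0],[0,0,0,0,0,0],[0,0,0,0,0,0]]' 0.75
python3 -m jog '[[0,0,-0.05,0,0,0],[0,0,-0.15,0,0,0],[0,0,-0.3,0,0,0],[0,0,-0.5,0,0,0],[0,0,-0.7,0,0,0],[0,0,-0.7,0,0,0]]'
python3 - <<'E'
from h import *
st();snap('wrist','w12')
E
```

```text
time: 18.6
tool_pos: [556.4, 254.0, 6.7]
tcp_rot: [-180.0, 0.0, 1.9]
ft_force: [0.4, 0.6, 0.7]
finger_gap: 63.9
time: 19.2
tool_pos: [561.2, 255.6, 193.0]
tcp_rot: [-179.7, -0.8, 1.9]
ft_force: [0.4, 0.5, 1.0]
finger_gap: 64.3
t 19.2 [561.2 255.6 193. ] [-179.68   -0.84    1.91] F [0.4 0.5 1. ] M [0.02 0.01 0.05] gap 64.3 q [ 20.  10.  86.   0.  83. 108.]
```

View pics/w12.png

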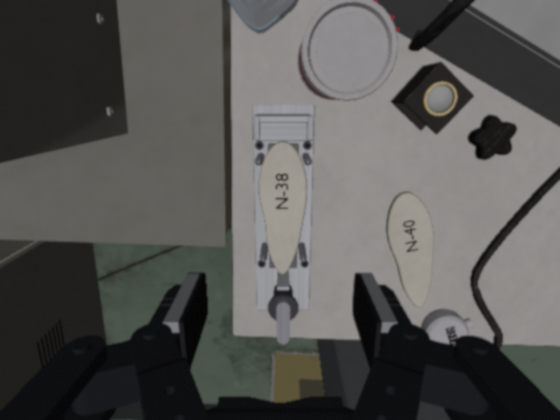

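Part N-38 lies between the carrier's pins. Part N-40 spans (407,192) to (418,305). Measuring it.

Run:
```python
from h import *
crop('w12',375,180,475,350,4,'c19')
```

```text
(no output)
```

View pics/c19.png

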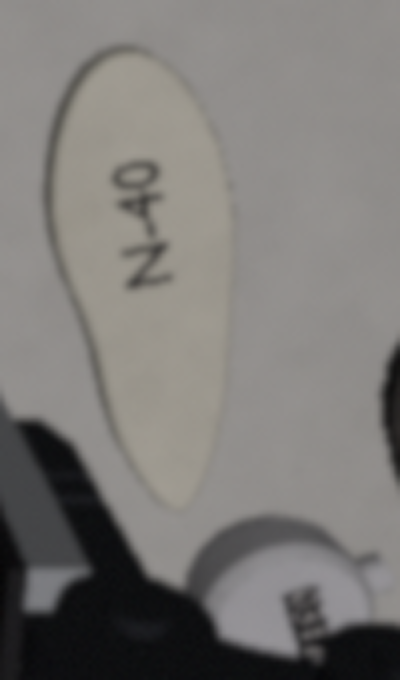

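Run:
```python
from h import *
c=lambda x,y:(375+(x+.5)/4-.5,180+(y+.5)/4-.5)
a=ray('w12',*c(126,46),8.2);b=ray('w12',*c(183,510),8.2);L=ray('w12',*c(50,210),8.2);R=ray('w12',*c(233,187),8.2)
print(a,b,np.linalg.norm(a-b),(a+b)/2,np.degrees(np.arctan2(*(b-a)[1::-1])),L,R,np.linalg.norm(L-R),(L+R)/2)
t=lambda x,y:(145+(x+.5)/5-.5,150+(y+.5)/5-.5)
a=ray('top0',*t(396,257),8.2);b=ray('top0',*t(462,547),8.2)
print(a,b,np.linalg.norm(a-b),(a+b)/2,np.degrees(np.arctan2(*(b-a)[1::-1])))
row([535,129,90],[180,0,10])
```

```text
[561.11414691 136.14656473   8.2       ] [434.84785906 102.83400274   8.2       ] 130.586761323043 [497.98100298 119.49028374   8.2       ] -165.22054412859595 [518.7169057  148.94674017   8.2       ] [526.37598752 104.74535602   8.2       ] 44.86004787528902 [522.54644661 126.84604809   8.2       ]
[560.12401436 132.8027738    8.2       ] [433.53425793 104.13752988   8.2       ] 129.79469419430671 [496.82913615 118.47015184   8.2       ] -167.24099872860126
row [-0.1194, 0.5023, 0.3921, -0.0011, -0.0033, -0.045] rows>= 3.2 t 19.25
```

```bash
python3 - <<'E'
from h import *
row([512,123,100],[180,0,13.5])
E
python3 -m jog '[[-0.07,0.17,0,0,0,-0.03],[-0.14,0.35,0.1,0,-0.003,-0.06],[-0.2136,0.5229,0.3,0,-0.003,-0.0645],[-0.2136,0.5229,0.36,0,-0.003,-0.0645],[-0.2136,0.5229,0.36,0,-0.003,-0.0645],[-0.2136,0.5229,0.36,0,-0.003,-0.0645],[-0.2136,0.5229,0.36,0,-0.003,-0.0645]]'
python3 - <<'E'
from h import *
st();snap('wrist','w13')
E
```

```text
row [-0.2118, 0.523, 0.3511, -0.001, -0.0033, -0.0644] rows>= 3.3 t 19.25
time: 19.95
tool_pos: [508.9, 122.5, 93.6]
tcp_rot: [-179.9, 0.4, 13.5]
ft_force: [0.8, 0.0, -0.1]
finger_gap: 64.1
t 19.95 [508.9 122.5  93.6] [-179.89    0.39   13.54] F [ 0.8  0.  -0.1] M [-0.05  0.01 -0.  ] gap 64.1 q [  8.   2. 105.   0.  73.  84.]
```

View pics/w13.png

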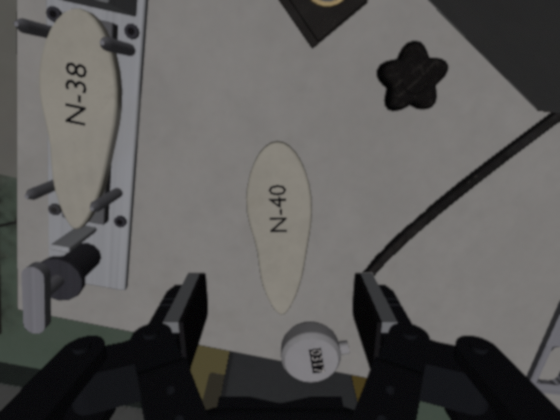

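Run:
```python
from h import *
a=ray('w13',277,140.5,8.2);b=ray('w13',283,313.5,8.2);L=ray('w13',246.5,205,8.2);R=ray('w13',312,205,8.2)
ax=np.degrees(np.arctan2(*(b-a)[1::-1]));print(a,b,np.linalg.norm(a-b),(a+b)/2,ax,L,R,(L+R)/2)
g=(a+b)/2-15*(b-a)/np.linalg.norm(b-a);print(g);row([g[0],g[1],5],[180,0,ax+180])
```

```text
[560.10308379 136.88158173   8.2       ] [435.45697088 102.48814399   8.2       ] 129.30414541740086 [497.78002734 119.68486286   8.2       ] -164.57429196182812 [513.32103118 146.90864464   8.2       ] [523.72319647 103.897514     8.2       ] [518.52211382 125.40307932   8.2       ]
[512.23966966 123.67469292   8.2       ]
row [0.0153, -0.0007, 0.3553, -0.0006, 0.002, -0.0103] rows>= 1.8 t 20.0
```

```bash
python3 -m jog '[[0.0153,-0.0007,0.15,0,0.002,-0.0103],[0.0153,-0.0007,0.28,0,0.002,-0.0103],[0.0153,-0.0007,0.345,0,0.002,-0.0103],[0.0153,-0.0007,0.345,0,0.002,-0.0103],[0.0153,-0.0007,0.345,0,0.002,-0.0103]]'
python3 - <<'E'
from h import *
st()
E
```

```text
time: 20.5
tool_pos: [511.4, 123.3, 6.8]
tcp_rot: [-179.9, 0.1, 15.4]
ft_force: [-0.5, -0.0, 1.0]
finger_gap: 64.1
t 20.5 [511.4 123.3   6.8] [-1.7989e+02  9.0000e-02  1.5420e+01] F [-0.5 -0.   1. ] M [ 0.03 -0.06 -0.04] gap 64.1 q [  8.  10. 108.   0.  63.  82.]
```

```bash
python3 -m jog '[[0,0,0,0,0,0],[0.003,0.001,0.01,0,0,0],[0.003,0.001,0.01,0,0,0]]' 0.6
python3 -m jog '[[0,0,0.007,0,0,0],[0,0,0.012,0,0,0],[0,0,0.012,0,0,0]]'
python3 - <<'E'
from h import *
st();snap('wrist','w14');snap('scene','s7');crop('s7',140,180,320,320,4,'c20')
E
```

```text
time: 20.8
tool_pos: [511.9, 122.7, 3.9]
tcp_rot: [-179.9, 0.1, 15.4]
ft_force: [-0.1, -0.5, 0.2]
finger_gap: 51.5
time: 21.1
tool_pos: [510.7, 122.4, -0.3]
tcp_rot: [-179.9, 0.2, 15.4]
ft_force: [-0.9, 0.2, -0.7]
finger_gap: 51.3
t 21.1 [ 5.107e+02  1.224e+02 -3.000e-01] [-179.88    0.21   15.37] F [-0.9  0.2 -0.7] M [ 0.01  0.04 -0.03] gap 51.3 q [  8.  10. 108.   0.  62.  82.]
```

View pics/w14.png

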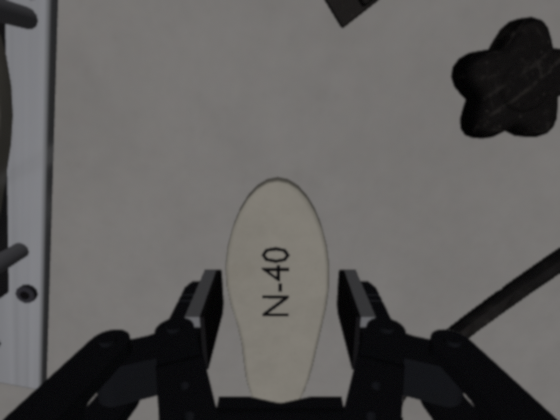

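View pics/c20.png

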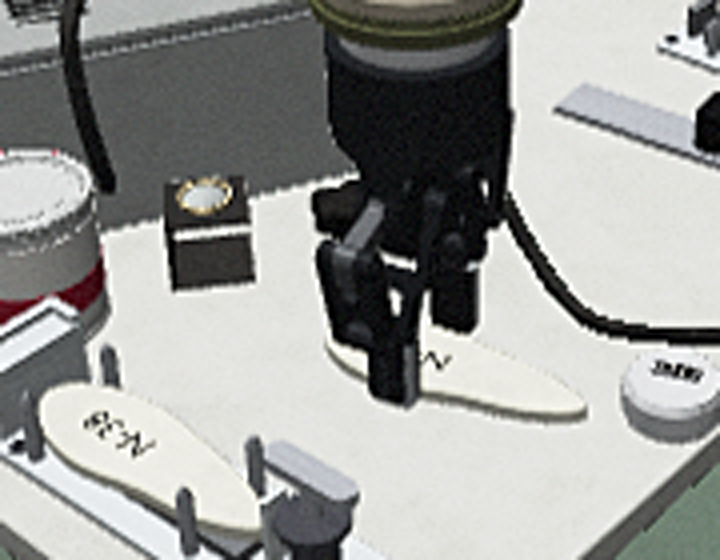

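```bash
python3 -m jog '[[0,0,0,0,0,0],[0,0,0,0,0,0],[0,0,0,0,0,0],[0,0,0,0,0,0],[0,0,0,0,0,0]]' 0 60
python3 - <<'E'
from h import *
st()
E
```

```text
time: 21.7
tool_pos: [511.3, 122.6, 0.5]
tcp_rot: [-179.9, 0.2, 15.4]
ft_force: [-2.7, -0.7, 6.0]
finger_gap: 41.0
t 21.7 [5.113e+02 1.226e+02 5.000e-01] [-1.7988e+02  1.6000e-01  1.5370e+01] F [-2.7 -0.7  6. ] M [ 0.08  0.38 -0.01] gap 41.0 q [  8.  10. 108.   0.  62.  82.]
```

```bash
python3 -m jog '[[0,0,-0.03,0,0,0],[0,0,-0.1,0,0,0],[0,0,-0.25,0,0,0],[0,0,-0.42,0,0,0],[0,0,-0.6,0,0,0],[0,0,-0.6,0,0,0],[0,0,-0.6,0,0,0]]'
python3 - <<'E'
from h import *
st();snap('wrist','w15');row([556,253.7,150],[180,0,1.9])
E
```

```text
time: 22.4
tool_pos: [512.8, 122.5, 151.9]
tcp_rot: [-179.9, -0.0, 15.4]
ft_force: [-0.1, -0.6, -0.2]
finger_gap: 40.9
t 22.4 [512.8 122.5 151.9] [-1.7991e+02 -4.0000e-02  1.5370e+01] F [-0.1 -0.6 -0.2] M [ 0.01 -0.01  0.05] gap 40.9 q [  8.  -1. 102.   0.  79.  82.]
row [0.3109, -0.4596, 0.0001, -0.0005, 0.0009, 0.0748] rows>= 2.8 t 22.45
```

View pics/w15.png

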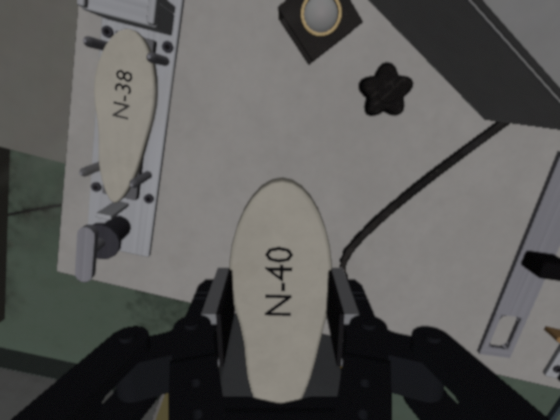

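Run:
```python
from h import *
z=151.9+7.7
R=Rn.from_euler('z',-15.37,degrees=True)
for p in [(281,178.5),(230.5,280),(329.5,280)]: print(R.apply(ray('w15',*p,z)-[512.8,122.5,0]).round(1))
z=193
R=Rn.from_euler('z',-1.91,degrees=True)
```

```text
[ 51.   -0.4 159.6]
[  6.2  21.3 159.6]
[  6.2 -21.4 159.6]
```

```bash
python3 -m jog '[[0.05,-0.08,0,0,0,0.03],[0.11,-0.17,0,0,0,0.06],[0.17,-0.27,0,0,0,0.0748],[0.26,-0.4,0,0,0,0.0748],[0.305,-0.46,0.1,0,0,0.0748],[0.305,-0.46,0.22,0,0,0.0748],[0.305,-0.46,0.22,0,0,0.0748],[0.305,-0.46,0.22,0,0,0.0748]]'
python3 - <<'E'
from h import *
st();snap('wrist','w16');row([554.6,253.7,55],[180,0,1.9])
E
```

```text
time: 23.25
tool_pos: [552.5, 252.7, 92.8]
tcp_rot: [180.0, 0.5, 1.9]
ft_force: [0.3, -0.2, 0.0]
finger_gap: 40.5
t 23.25 [552.5 252.7  92.8] [179.98   0.49   1.9 ] F [ 0.3 -0.2  0. ] M [ 0.03  0.   -0.03] gap 40.5 q [ 20.  15.  92.   0.  74. 108.]
row [0.0037, -0.0027, 0.1587, -0.0002, 0.0016, -0.0001] rows>= 0.8 t 23.3
```

View pics/w16.png

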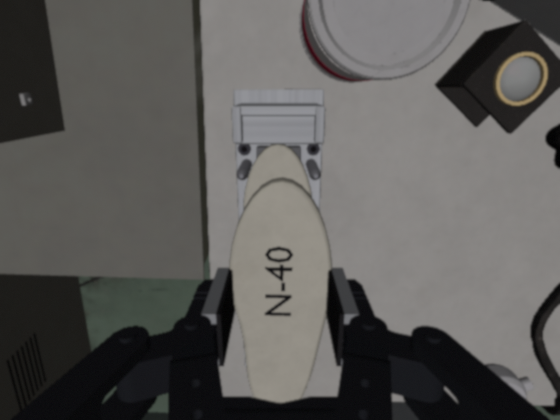

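```bash
python3 -m jog '[[0.005,-0.003,0.1,0,0.0016,0],[0.007,-0.003,0.18,0,0.0016,0],[0.007,-0.003,0.18,0,0.0016,0],[0.007,-0.003,0.18,0,0.0016,0]]'
python3 - <<'E'
from h import *
st();row([554.6,253.7,35],[180,0,1.9]);snap('wrist','w17');crop('w17',200,80,360,220,5,'c21')
E
```

```text
time: 23.7
tool_pos: [556.6, 254.2, 51.4]
tcp_rot: [-179.9, -0.1, 1.9]
ft_force: [-0.7, -0.3, -0.2]
finger_gap: 40.9
t 23.7 [556.6 254.2  51.4] [-1.7991e+02 -1.4000e-01  1.8700e+00] F [-0.7 -0.3 -0.2] M [-0.05 -0.03  0.06] gap 40.9 q [ 20.  18.  93.   0.  69. 108.]
row [-0.008, 0.0017, 0.0654, -0.0005, -0.0008, -0.0002] rows>= 0.3 t 23.7
```

View pics/c21.png

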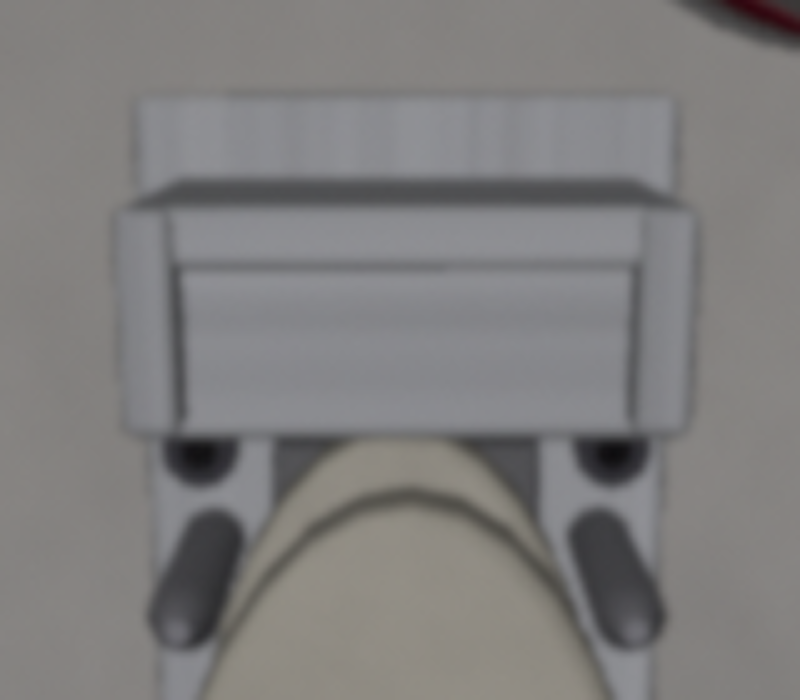

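```bash
python3 -m jog '[[-0.007,0.001,0.03,-0.0005,-0.0008,0],[-0.007,0.001,0.065,-0.0005,-0.0008,0],[-0.007,0.001,0.065,-0.0005,-0.0008,0],[-0.007,0.001,0.065,-0.0005,-0.0008,0]]'
python3 - <<'E'
from h import *
st();row([554.6,253.7,23.5],[180,0,1.9])
E
```

```text
time: 24.15
tool_pos: [553.8, 254.0, 33.2]
tcp_rot: [180.0, 0.1, 1.9]
ft_force: [-1.0, 0.0, -1.1]
finger_gap: 40.9
t 24.15 [553.8 254.   33.2] [1.7996e+02 1.2000e-01 1.9100e+00] F [-1.   0.  -1.1] M [-0.02 -0.    0.01] gap 40.9 q [ 20.  19.  94.   0.  68. 108.]
row [0.0033, 0.0011, 0.0387, 0.0002, 0.0007, 0.0001] rows>= 0.2 t 24.15
```

```bash
python3 -m jog '[[0.0033,0.001,0.02,0,0.0007,0],[0.0033,0.001,0.034,0,0.0007,0],[0.0033,0.001,0.036,0,0.0007,0],[0.0033,0.001,0.036,0,0.0007,0]]'
python3 - <<'E'
from h import *
st();snap('scene','s8');crop('s8',90,200,270,350,4,'c22')
E
```

```text
time: 24.55
tool_pos: [554.8, 253.8, 24.3]
tcp_rot: [180.0, -0.0, 1.9]
ft_force: [0.7, -1.7, 0.3]
finger_gap: 40.5
t 24.55 [554.8 253.8  24.3] [ 1.7997e+02 -3.0000e-02  1.9000e+00] F [ 0.7 -1.7  0.3] M [-0.01 -0.01 -0.02] gap 40.5 q [ 20.  20.  94.  -0.  67. 108.]
```

View pics/c22.png

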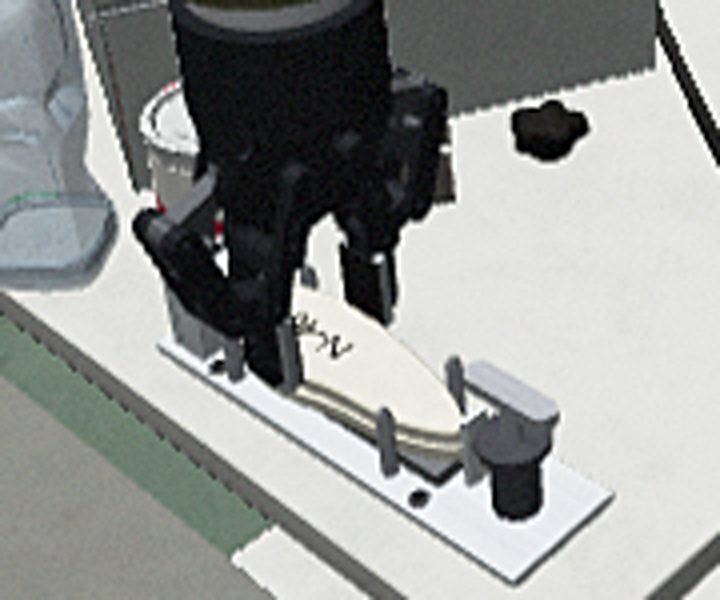

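Nearly on the lower part; down 2 mm more, release, lift, look.

```bash
python3 -m jog '[[0,0,0.004,0,0,0],[0,0,0.008,0,0,0],[0,0,0.008,0,0,0]]'
python3 -m jog '[[0,0,0,0,0,0],[0,0,0,0,0,0],[0,0,0,0,0,0],[0,0,0,0,0,0]]' 0.75
python3 -m jog '[[0,0,-0.05,0,0,0],[0,0,-0.15,0,0,0],[0,0,-0.3,0,0,0],[0,0,-0.45,0,0,0],[0,0,-0.5,0,0,0],[0,0,-0.5,0,0,0]]'
python3 - <<'E'
from h import *
st();snap('wrist','w18');crop('w18',200,60,360,360,2.6,'c23');snap('scene','s9');crop('s9',90,200,270,350,4,'c24')
E
```

```text
time: 24.9
tool_pos: [555.2, 253.9, 22.8]
tcp_rot: [180.0, -0.1, 1.9]
ft_force: [0.7, -0.5, 0.9]
finger_gap: 40.8
time: 25.3
tool_pos: [555.0, 253.8, 22.6]
tcp_rot: [180.0, -0.1, 1.9]
ft_force: [-0.0, 0.3, -0.1]
finger_gap: 64.3
time: 25.9
tool_pos: [557.0, 254.7, 151.8]
tcp_rot: [-179.9, -0.4, 1.9]
ft_force: [-0.4, 0.6, -0.2]
finger_gap: 63.9
t 25.9 [557.  254.7 151.8] [-179.9    -0.42    1.91] F [-0.4  0.6 -0.2] M [-0.01  0.02 -0.  ] gap 63.9 q [ 20.  12.  89.  -0.  79. 108.]
```

View pics/c23.png

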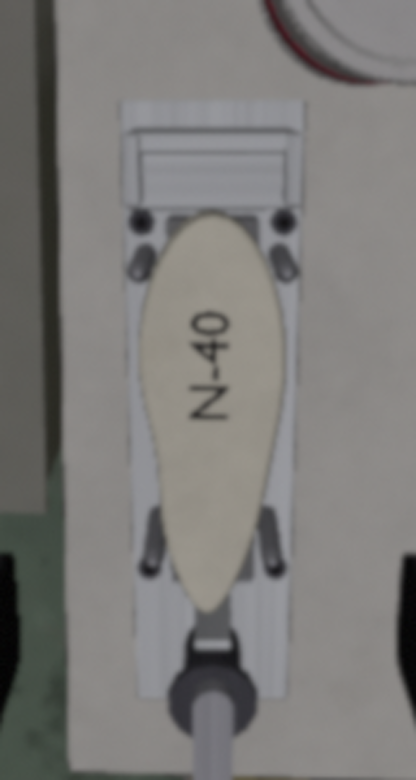

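View pics/c24.png

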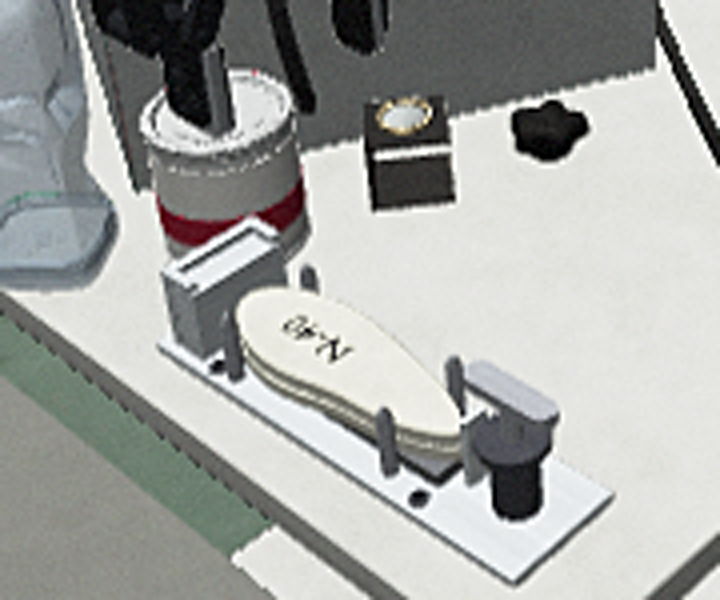

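Both parts lie flat, points to the stud. Now back to the wedge.

```bash
python3 - <<'E'
from h import *
row([500,60,200],[180,0,45])
E
python3 -m jog '[[0,0.05,-0.19,0,0,-0.04],[-0.05,0.2,-0.2,0,0.002,-0.08],[-0.1,0.35,-0.2,0,0.002,-0.12],[-0.15,0.5,-0.2,0,0.002,-0.16],[-0.2,0.65,-0.2,0,0.002,-0.2],[-0.25,0.77,-0.2,0,0.002,-0.24],[-0.25,0.77,-0.2,0,0.002,-0.24],[-0.25,0.77,-0.2,0,0.002,-0.24]]' 0.48
python3 - <<'E'
from h import *
st();row([455,-130,200],[180,0,90.9])
E
```

```text
row [-0.2438, 0.7675, -0.2114, 0.0002, -0.0001, -0.2394] rows>= 5.0 t 26.0
time: 26.8
tool_pos: [497.7, 58.9, 195.7]
tcp_rot: [180.0, -0.2, 44.9]
ft_force: [0.5, 0.1, -0.3]
finger_gap: 40.5
t 26.8 [497.7  58.9 195.7] [179.95  -0.25  44.92] F [ 0.5  0.1 -0.3] M [0.06 0.03 0.03] gap 40.5 q [  1.  -7. 104.   0.  83.  46.]
row [-0.6544, 0.4144, -0.0197, 0.0008, -0.0012, -0.2554] rows>= 5.4 t 26.8
```

```bash
python3 -m jog '[[-0.12,0.07,0,0,0,-0.045],[-0.24,0.15,0,0,0,-0.09],[-0.36,0.23,0,0,0,-0.135],[-0.48,0.31,0,0,0,-0.18],[-0.6,0.39,0,0,0,-0.22],[-0.654,0.414,0,0,-0.001,-0.2554],[-0.654,0.414,0,0,-0.001,-0.2554],[-0.654,0.414,0,0,-0.001,-0.2554]]'
python3 - <<'E'
from h import *
st();row([447,-261.5,130],[180,0,90.9])
E
```

```text
time: 27.6
tool_pos: [456.8, -128.5, 196.1]
tcp_rot: [179.8, -0.0, 90.9]
ft_force: [-0.3, 0.8, -0.5]
finger_gap: 41.0
t 27.6 [ 456.8 -128.5  196.1] [ 1.7975e+02 -3.0000e-02  9.0870e+01] F [-0.3  0.8 -0.5] M [ 0.07 -0.01 -0.  ] gap 41.0 q [-22. -12. 107.   0.  84. -23.]
row [-0.5314, -0.0484, 0.2638, 0.0014, -0.0002, -0.0002] rows>= 3.0 t 27.6
```

```bash
python3 -m jog '[[-0.15,-0.01,0,0,0,0],[-0.3,-0.03,0.05,0,0,0],[-0.45,-0.04,0.15,0.001,0,0],[-0.53,-0.047,0.26,0.001,0,0],[-0.53,-0.047,0.26,0.001,0,0],[-0.53,-0.047,0.26,0.001,0,0],[-0.53,-0.047,0.26,0.001,0,0]]'
python3 - <<'E'
from h import *
st();row([447,-261.5,60],[180,0,90.9]);snap('wrist','w19')
E
```

```text
time: 28.3
tool_pos: [449.0, -261.1, 133.1]
tcp_rot: [179.8, 0.1, 91.1]
ft_force: [0.3, -0.1, 1.0]
finger_gap: 41.0
t 28.3 [ 449.  -261.1  133.1] [1.7979e+02 6.0000e-02 9.1110e+01] F [ 0.3 -0.1  1. ] M [-0.01 -0.02 -0.04] gap 41.0 q [-36.  -1. 105.   0.  76. -37.]
row [-0.0012, -0.0092, 0.2922, 0.0012, 0.0003, 0.0011] rows>= 1.5 t 28.3
```

View pics/w19.png

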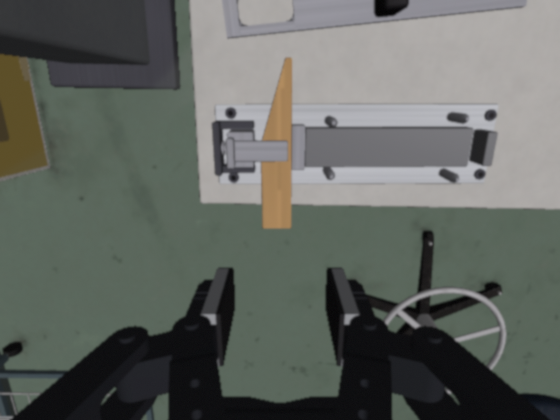

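```bash
python3 -m jog '[[0,-0.007,0.15,0.001,0,0.001],[0,-0.007,0.3,0.001,0,0.001],[0,-0.007,0.44,0.001,0,0.001],[0,-0.007,0.47,0.001,0,0.001],[0,-0.007,0.47,0.001,0,0.001],[0,-0.007,0.47,0.001,0,0.001]]'
python3 - <<'E'
from h import *
st()
E
```

```text
time: 28.95
tool_pos: [448.0, -263.0, 16.9]
tcp_rot: [179.9, 0.2, 90.9]
ft_force: [-0.3, -0.5, 1.7]
finger_gap: 40.8
t 28.95 [ 448.  -263.    16.9] [1.7989e+02 1.5000e-01 9.0920e+01] F [-0.3 -0.5  1.7] M [ 0.02  0.03 -0.04] gap 40.8 q [-36.   8. 109.  -0.  63. -37.]
```

```bash
python3 -m jog '[[0.004,-0.004,0.013,0,0,0],[0.004,-0.004,0.013,0,0,0],[0.004,-0.004,0.013,0,0,0]]'
python3 -m jog '[[0,0,0,0,0,0],[0,0,0,0,0,0],[0,0,0,0,0,0],[0,0,0,0,0,0],[0,0,0,0,0,0],[0,0,0,0,0,0]]' 0 60
python3 - <<'E'
from h import *
st()
E
```

```text
time: 29.25
tool_pos: [445.9, -261.7, 12.2]
tcp_rot: [180.0, 0.1, 90.9]
ft_force: [0.2, 0.6, 0.4]
finger_gap: 41.2
time: 29.85
tool_pos: [445.8, -261.5, 11.6]
tcp_rot: [180.0, 0.1, 90.9]
ft_force: [2.6, -0.5, 1.7]
finger_gap: 20.5
t 29.85 [ 445.8 -261.5   11.6] [1.7999e+02 7.0000e-02 9.0890e+01] F [ 2.6 -0.5  1.7] M [ 0.08 -0.64 -0.22] gap 20.5 q [-36.   8. 109.  -0.  63. -37.]
```

```bash
python3 -m jog '[[-0.05,0,0,0,0,0],[-0.12,0,-0.002,0,0,0],[-0.2,0,-0.002,0,0,0],[-0.28,0,-0.002,0,0,0],[-0.36,0,-0.002,0,0,0],[-0.44,0,-0.002,0,0,0],[-0.5,0,-0.002,0,0,0],[-0.5,0,-0.002,0,0,0],[-0.5,0,-0.002,0,0,0]]'
python3 - <<'E'
from h import *
st();snap('wrist','w20')
E
```

```text
time: 30.75
tool_pos: [446.8, -385.9, 11.3]
tcp_rot: [-179.9, -0.0, 90.9]
ft_force: [0.4, -0.4, -0.6]
finger_gap: 20.3
t 30.75 [ 446.8 -385.9   11.3] [-1.799e+02 -2.000e-02  9.086e+01] F [ 0.4 -0.4 -0.6] M [-0.   -0.01  0.01] gap 20.3 q [-46.  18.  97.  -0.  65. -47.]
```

View pics/w20.png

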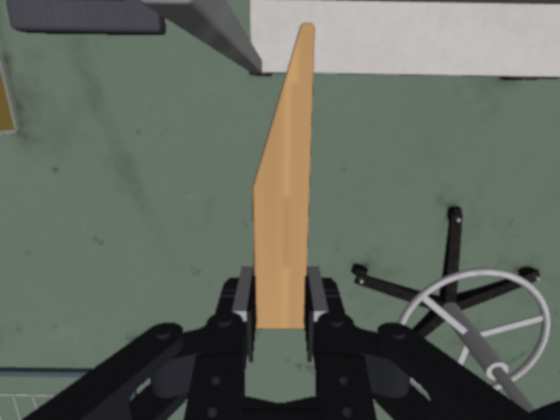

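```bash
python3 -m jog '[[0,0,-0.15,0,0,0],[0,0,-0.3,0,0,0],[0,0,-0.48,0,0,0],[0,0,-0.48,0,0,0],[0,0,-0.48,0,0,0]]'
python3 - <<'E'
from h import *
snap('top','t6');st();row([430,-200,130],[180,0,45])
E
```

```text
time: 31.3
tool_pos: [448.3, -386.2, 133.5]
tcp_rot: [179.9, 0.2, 91.0]
ft_force: [-0.2, 0.3, -0.9]
finger_gap: 20.3
t 31.35 [ 447.4 -385.3  131.5] [-1.7995e+02  3.0000e-02  9.0940e+01] F [ 1.2  0.2 -1.3] M [0.03 0.05 0.04] gap 20.2 q [-46.  10.  93.  -0.  77. -47.]
row [0.7423, -0.0573, 0.0059, -0.0002, 0.0003, 0.2552] rows>= 5.3 t 31.35
```

View pics/t6.png

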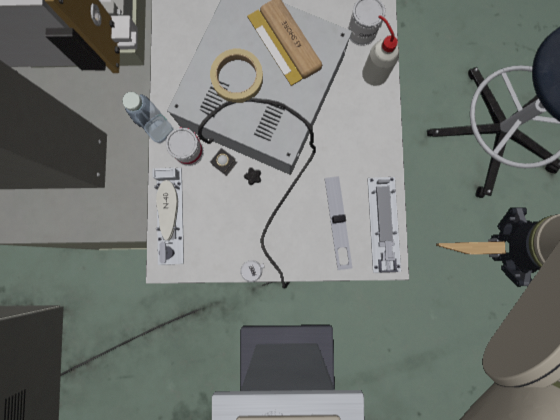

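The catch is shut again and the keeper has not moved. Carrying the wedge back to its old, free place.

```bash
python3 -m jog '[[0.12,-0.01,0,0,0,0.045],[0.25,-0.02,0,0,0,0.09],[0.37,-0.03,0,0,0,0.135],[0.5,-0.04,0,0,0,0.18],[0.62,-0.05,0,0,0,0.225],[0.742,-0.057,0,0,0,0.255],[0.742,-0.057,0,0,0,0.255],[0.742,-0.057,0,0,0,0.255]]'
python3 - <<'E'
from h import *
row([442,-30,100],[180,0,-7.5])
E
```

```text
time: 32.15
tool_pos: [429.2, -199.8, 130.0]
tcp_rot: [-179.8, 0.1, 45.2]
ft_force: [-0.3, -0.7, -0.4]
finger_gap: 20.0
row [0.5179, -0.4423, 0.1201, -0.0005, 0.001, 0.2926] rows>= 6.1 t 32.15
```

```bash
python3 -m jog '[[0.08,-0.07,0,0,0,0.047],[0.16,-0.14,0,0,0,0.094],[0.24,-0.21,0,0,0,0.14],[0.32,-0.28,0,0,0,0.187],[0.4,-0.35,0,0,0,0.234],[0.518,-0.442,0.1,0,0.001,0.28],[0.518,-0.442,0.12,0,0.001,0.2926],[0.518,-0.442,0.12,0,0.001,0.2926],[0.518,-0.442,0.12,0,0.001,0.2926]]'
python3 - <<'E'
from h import *
st();row([442,-30,8],[180,0,-7.5]);snap('wrist','w21')
E
```

```text
time: 33.05
tool_pos: [443.5, -32.0, 101.2]
tcp_rot: [-180.0, -0.1, -7.6]
ft_force: [0.9, -1.2, 0.3]
finger_gap: 20.1
t 33.05 [443.5 -32.  101.2] [-1.7999e+02 -6.0000e-02 -7.5600e+00] F [ 0.9 -1.2  0.3] M [-0.02  0.01 -0.02] gap 20.1 q [-11. -11. 118.   0.  74.  87.]
row [-0.0076, -0.007, 0.3729, -0.0001, -0.0004, -0.0003] rows>= 1.9 t 33.05
```

View pics/w21.png

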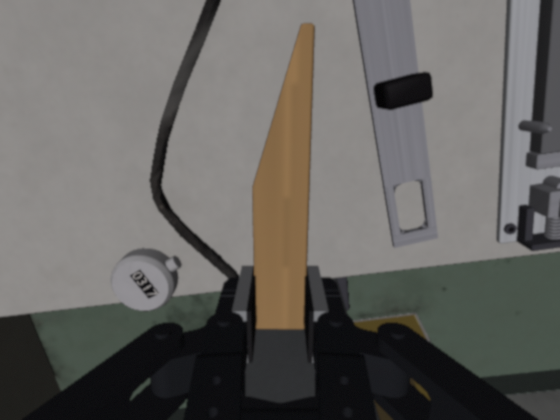

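```bash
python3 -m jog '[[-0.006,-0.004,0.12,0,0,0],[-0.006,-0.004,0.25,0,0,0],[-0.006,-0.004,0.35,0,0,0],[-0.006,-0.004,0.37,0,0,0],[-0.006,-0.004,0.37,0,0,0],[-0.006,-0.004,0.37,0,0,0]]'
python3 - <<'E'
from h import *
st()
E
```

```text
time: 33.7
tool_pos: [443.9, -30.7, 10.7]
tcp_rot: [-180.0, -0.3, -7.7]
ft_force: [0.2, -0.6, 0.1]
finger_gap: 20.2
t 33.7 [443.9 -30.7  10.7] [-179.98   -0.25   -7.68] F [ 0.2 -0.6  0.1] M [-0.02  0.05  0.01] gap 20.2 q [-11.  -3. 121.   0.  62.  87.]
```

```bash
python3 -m jog '[[0,0,0.01,0,0,0],[0,0,0.019,0,0,0],[0,0,0.019,0,0,0],[0,0,0.019,0,0,0]]'
python3 - <<'E'
from h import *
st()
E
```

```text
time: 34.1
tool_pos: [443.5, -30.3, 5.1]
tcp_rot: [-180.0, -0.2, -7.7]
ft_force: [1.4, -0.9, 3.5]
finger_gap: 20.2
t 34.1 [443.5 -30.3   5.1] [-179.98   -0.24   -7.67] F [ 1.4 -0.9  3.5] M [-0.08 -0.29 -0.01] gap 20.2 q [-11.  -3. 121.   0.  61.  87.]
```

```bash
python3 -m jog '[[0,0,0,0,0,0],[0,0,0,0,0,0],[0,0,0,0,0,0],[0,0,0,0,0,0]]' 0.48
python3 -m jog '[[0,0,-0.1,0,0,0],[0,0,-0.25,0,0,0],[0,0,-0.42,0,0,0],[0,0,-0.6,0,0,0],[0,0,-0.6,0,0,0]]'
python3 - <<'E'
from h import *
st();snap('wrist','w22');row([517.3,-115.2,110],[180,0,96.4])
E
```

```text
time: 34.5
tool_pos: [442.2, -30.0, 4.1]
tcp_rot: [-180.0, -0.1, -7.7]
ft_force: [-0.1, 0.1, -0.1]
finger_gap: 41.0
time: 35.0
tool_pos: [446.3, -30.8, 161.5]
tcp_rot: [180.0, -0.8, -7.7]
ft_force: [0.9, -0.3, -0.1]
finger_gap: 40.9
t 35.0 [446.3 -30.8 161.5] [179.99  -0.78  -7.67] F [ 0.9 -0.3 -0.1] M [-0.01 -0.06 -0.03] gap 40.9 q [-11. -15. 114.   0.  80.  87.]
row [0.3306, 0.2968, 0.196, 0.0028, -0.0022, -0.5782] rows>= 12.1 t 35.05
```

View pics/w22.png

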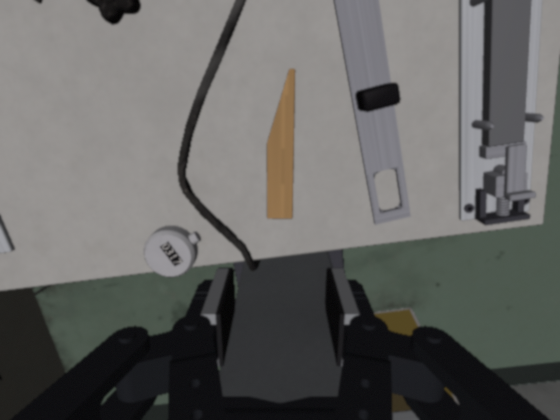

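The wedge lies flat on the trolley at (280,145) and the catch is shut. Next the keeper, jaws along its length.

```bash
python3 -m jog '[[0.03,0.03,0,0,0,-0.047],[0.06,0.06,0,0,0,-0.094],[0.09,0.09,0,0,0,-0.14],[0.12,0.12,0,0,0,-0.187],[0.15,0.15,0,0,0,-0.234],[0.2,0.2,0,0,0,-0.28],[0.25,0.25,0,0,0,-0.327],[0.3,0.29,0,0.0028,-0.002,-0.374],[0.33,0.297,0,0.0028,-0.002,-0.42],[0.33,0.297,0.1,0.0028,-0.002,-0.467]]'
python3 - <<'E'
from h import *
st();row([517.3,-115.2,100],[180,0,96.4])
E
```

```text
time: 36.05
tool_pos: [516.5, -115.9, 131.0]
tcp_rot: [-179.8, -0.1, 76.7]
ft_force: [0.2, -1.1, 0.3]
finger_gap: 40.9
t 36.05 [ 516.5 -115.9  131. ] [-1.7982e+02 -8.0000e-02  7.6690e+01] F [ 0.2 -1.1  0.3] M [-0.05  0.04  0.03] gap 40.9 q [-18.   1. 103.   0.  76.  -5.]
row [0.0035, 0.0028, 0.124, -0.0009, -0.0006, -0.1095] rows>= 2.3 t 36.05
```

```bash
python3 -m jog '[[0.0035,0.0028,0.05,-0.0009,0,-0.045],[0.0035,0.0028,0.1,-0.0009,0,-0.09],[0.0035,0.0028,0.124,-0.0009,0,-0.1095],[0.0035,0.0028,0.124,-0.0009,0,-0.1095],[0.0035,0.0028,0.124,-0.0009,0,-0.1095],[0.0035,0.0028,0.124,-0.0009,0,-0.1095]]'
python3 - <<'E'
from h import *
st();snap('wrist','w23')
E
```

```text
time: 36.65
tool_pos: [514.8, -113.9, 98.5]
tcp_rot: [-179.8, -0.2, 96.0]
ft_force: [0.8, 0.5, 1.0]
finger_gap: 40.7
t 36.65 [ 514.8 -113.9   98.5] [-179.78   -0.22   96.01] F [0.8 0.5 1. ] M [ 0.04 -0.04  0.01] gap 40.7 q [-18.   3. 105.   0.  73. -24.]
```

View pics/w23.png

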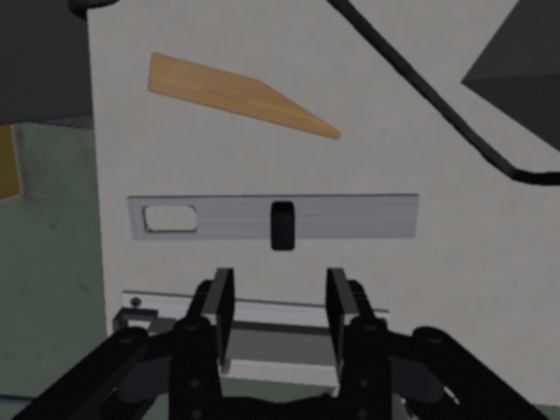

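Run:
```python
from h import *
crop('w23',110,170,430,270,2.5,'c25')
q=fit('w23',[(108.5,-16,5),(108.5,16,5),(-95,-16,5),(-95,16,5)],[(129,196.5),(132,240.5),(417.5,194.5),(416,238.5)],[517,-115,186])
R=Rn.from_euler('z',q[2],degrees=True)
for m in [(8,-14,32),(8,14,32),(-8,-14,32),(-8,14,32)]: print(proj('w23',R.apply(m)+[q[0],q[1],0]).round(0))
```

```text
w23 [ 517.32 -115.18  186.52]
[[-2.2, 0.8], [1.2, -0.7], [2.3, 0.7], [-1.4, -0.6]]
[270. 211.]
[271. 252.]
[296. 211.]
[296. 252.]
```

View pics/c25.png

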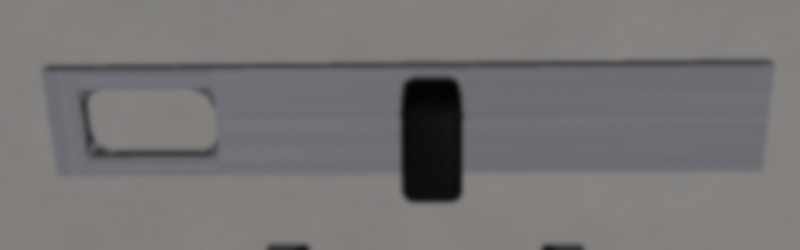

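```bash
python3 - <<'E'
from h import *
row([517.3,-115.2,8.5],[180,0,96.5])
E
python3 -m jog '[[-0.006,0.009,0.12,-0.001,0,-0.0027],[-0.006,0.009,0.24,-0.001,0,-0.0027],[-0.006,0.009,0.33,-0.001,0,-0.0027],[-0.006,0.009,0.355,-0.001,0,-0.0027],[-0.006,0.009,0.355,-0.001,0,-0.0027],[-0.006,0.009,0.355,-0.001,0,-0.0027]]'
python3 - <<'E'
from h import *
st();row([517.3,-115.2,8.5],[180,0,96.5])
E
```

```text
row [-0.0072, 0.01, 0.3608, -0.0011, -0.0012, -0.0026] rows>= 1.8 t 36.7
time: 37.3
tool_pos: [517.8, -115.2, 11.1]
tcp_rot: [179.9, -0.2, 96.6]
ft_force: [0.1, -0.2, 1.5]
finger_gap: 40.7
t 37.3 [ 517.8 -115.2   11.1] [ 1.7994e+02 -1.7000e-01  9.6570e+01] F [ 0.1 -0.2  1.5] M [ 0.02 -0.05 -0.02] gap 40.7 q [-18.  10. 107.   0.  63. -25.]
row [0.0003, -0.0021, 0.0104, 0.0003, -0.001, 0.0004] rows>= 0.1 t 37.3
```

```bash
python3 -m jog '[[0,0,0.006,0,-0.001,0],[0,0,0.006,0,-0.001,0]]'
python3 -m jog '[[0,0,0,0,0,0],[0,0,0,0,0,0],[0,0,0,0,0,0],[0,0,0,0,0,0],[0,0,0,0,0,0],[0,0,0,0,0,0]]' 0 110
python3 - <<'E'
from h import *
st()
E
python3 -m jog '[[0,0,-0.03,0,0,0],[0,0,-0.12,0,0,0],[0,0,-0.3,0,0,0],[0,0,-0.5,0,0,0],[0,0,-0.65,0,0,0],[0,0,-0.65,0,0,0],[0,0,-0.65,0,0,0]]'
python3 - <<'E'
from h import *
st();snap('wrist','w24')
E
```

```text
time: 37.5
tool_pos: [517.7, -115.1, 9.4]
tcp_rot: [179.9, 0.0, 96.6]
ft_force: [0.0, -0.2, -0.4]
finger_gap: 40.9
time: 38.1
tool_pos: [517.3, -115.0, 9.0]
tcp_rot: [180.0, -0.0, 96.6]
ft_force: [-1.5, 0.5, 5.5]
finger_gap: 13.8
t 38.1 [ 517.3 -115.     9. ] [ 1.7998e+02 -2.0000e-02  9.6590e+01] F [-1.5  0.5  5.5] M [0.1  0.2  0.03] gap 13.8 q [-18.  10. 107.   0.  63. -25.]
time: 38.8
tool_pos: [517.5, -115.1, 171.8]
tcp_rot: [179.9, 0.0, 96.6]
ft_force: [-0.4, -0.1, -2.5]
finger_gap: 13.8
t 38.8 [ 517.5 -115.1  171.8] [1.7992e+02 2.0000e-02 9.6580e+01] F [-0.4 -0.1 -2.5] M [ 0.04  0.02 -0.01] gap 13.8 q [-18.  -1. 101.   0.  81. -25.]
```

View pics/w24.png

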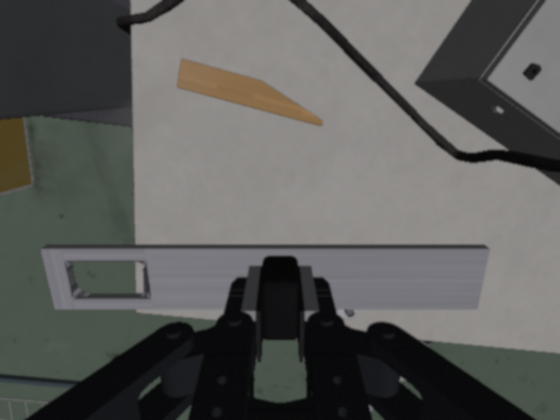

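```bash
cat >> h.py <<'E'
CO=np.array([540.4,253.2,0.]);CY=181.9;HZ=9.0
def kp(X0,Z0,th,dy=0,yaw=0):
    Rc=Rn.from_euler('z',CY,degrees=True);Rk=Rn.from_euler('z',CY+yaw,degrees=True)*Rn.from_euler('y',th,degrees=True)
    p=CO+Rc.apply([X0,dy,Z0])+Rk.apply([0,0,HZ])
    Rt=Rk*Rn.from_matrix([[0,-1,0],[-1,0,0],[0,0,-1]])
    return p,Rt.as_euler('xyz',degrees=True)
def krow(*a,**k):
    p,e=kp(*a,**k);print('tgt',p.round(1),e.round(1));row(p,e)
def kb(Xb,Zb,th,**k): # eye outer inner-edge underside at Xb,Zb
    t=np.radians(th);krow(Xb-98.75*np.cos(t),Zb+98.75*np.sin(t),th,**k)
def know():
    s=r.sense();Rt=Rn.from_euler('xyz',s['tcp_rot'],degrees=True);Rk=Rt*Rn.from_matrix([[0,-1,0],[-1,0,0],[0,0,-1]])
    o=s['tool_pos']-Rk.apply([0,0,HZ]);Rc=Rn.from_euler('z',CY,degrees=True)
    f=lambda m:Rc.inv().apply(o+Rk.apply(m)-CO).round(1)
    e=(Rc.inv()*Rk).as_euler('xyz',degrees=True)
    print('keeper origin',f([0,0,0]),'tilt rpy',e.round(1),'endbar inner',f([98.75,0,0]),'inner edge',f([61.25,0,0]),'tip',f([108.5,0,0]),'foot end',f([-95,0,0]),'F',s['ft_force'].round(1),'t',round(s['time'],2))
E
python3 - <<'E'
from h import *
know(); row([470,40,200],[180,0,92]); kb(118,110,30)
E
```

```text
keeper origin [ 36.3 367.  161. ] tilt rpy [-0.1 -0.1  4.7] endbar inner [134.7 375.  161.1] inner edge [ 97.3 372.  161.1] tip [144.4 375.8 161.1] foot end [-58.4 359.2 160.8] F [-0.1  0.3 -2. ] t 38.85
row [0.6364, -0.1134, -0.1193, -0.0005, -0.0003, 0.0255] rows>= 3.3 t 38.85
tgt [503.4 252.  167.2] [150.    0.   91.9]
row [1.4632, 0.117, 0.0126, -0.1671, -0.0071, 0.0253] rows>= 7.3 t 38.85
```

```bash
python3 -m jog '[[0.02,-0.1,-0.1,0,0,0],[0.16,-0.113,-0.12,0,0,0.01],[0.32,-0.113,-0.12,0,0,0.0255],[0.48,-0.113,-0.12,0,0,0.0255],[0.636,-0.113,-0.12,0,0,0.0255],[0.636,-0.113,-0.12,0,0,0.0255],[0.636,-0.113,-0.12,0,0,0.0255]]'
python3 - <<'E'
from h import *
st();row([480,240,200],[180,0,91.9])
E
```

```text
time: 39.55
tool_pos: [469.3, 40.4, 198.7]
tcp_rot: [-179.7, -0.0, 92.1]
ft_force: [0.0, -0.8, -1.0]
finger_gap: 13.7
t 39.55 [469.3  40.4 198.7] [-1.7974e+02 -3.0000e-02  9.2130e+01] F [ 0.  -0.8 -1. ] M [-0.06 -0.03  0.  ] gap 13.7 q [ -1. -12. 107.   0.  85.  -3.]
row [0.7962, 0.0725, -0.0052, -0.0014, -0.0002, 0.0013] rows>= 4.0 t 39.55
```

```bash
python3 -m jog '[[0.15,0,0,0,0,0],[0.3,0.02,0,0,0,0],[0.45,0.04,0,0,0,0],[0.6,0.07,0,0,0,0],[0.75,0.0725,0,0,0,0],[0.796,0.0725,0,0,0,0],[0.796,0.0725,0,0,0,0],[0.796,0.0725,0,0,0,0]]'
python3 - <<'E'
from h import *
st();kb(120,115,30)
E
```

```text
time: 40.35
tool_pos: [481.8, 237.7, 200.0]
tcp_rot: [-179.9, 0.0, 92.0]
ft_force: [0.4, -0.3, -1.0]
finger_gap: 14.4
t 40.35 [481.8 237.7 200. ] [-1.7987e+02  4.0000e-02  9.1960e+01] F [ 0.4 -0.3 -1. ] M [ 0.03 -0.01 -0.05] gap 14.4 q [21. -1. 98.  0. 84. 19.]
tgt [501.4 251.9 172.2] [150.    0.   91.9]
row [0.0542, 0.0807, 0.111, -0.1674, 0.0001, 0.0004] rows>= 3.5 t 40.35
```

```bash
python3 -m jog '[[0.0542,0.08,0,-0.04,0,0],[0.0542,0.08,0,-0.08,0,0],[0.0542,0.08,0.05,-0.12,0,0],[0.0542,0.08,0.111,-0.16,0,0],[0.0542,0.08,0.111,-0.1674,0,0],[0.0542,0.08,0.111,-0.1674,0,0],[0.0542,0.08,0.111,-0.1674,0,0]]'
python3 - <<'E'
from h import *
st();know();snap('scene','s10');snap('wrist','w25')
E
```

```text
time: 41.05
tool_pos: [503.4, 253.6, 176.4]
tcp_rot: [149.8, -0.1, 91.9]
ft_force: [0.5, 0.2, -0.4]
finger_gap: 13.9
t 41.05 [503.4 253.6 176.4] [ 1.4981e+02 -1.2000e-01  9.1930e+01] F [ 0.5  0.2 -0.4] M [-0.03  0.32  0.04] gap 13.9 q [ 30. -20. 122. -17.  52.  36.]
keeper origin [ 32.4  -1.7 168.7] tilt rpy [-0.1 30.2 -0. ] endbar inner [117.8  -1.7 119. ] inner edge [ 85.4  -1.7 137.8] tip [126.2  -1.7 114.1] foot end [-49.7  -1.6 216.4] F [ 0.5  0.2 -0.4] t 41.05
```

View pics/s10.png

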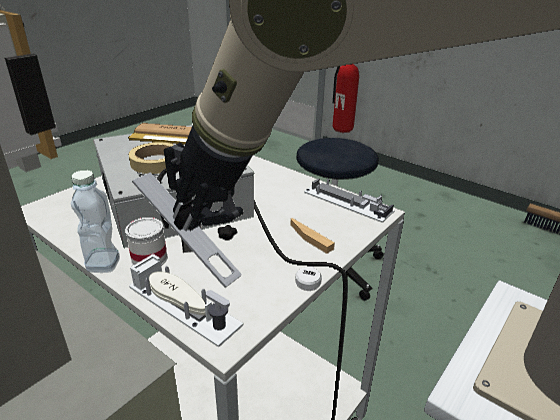

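View pics/w25.png

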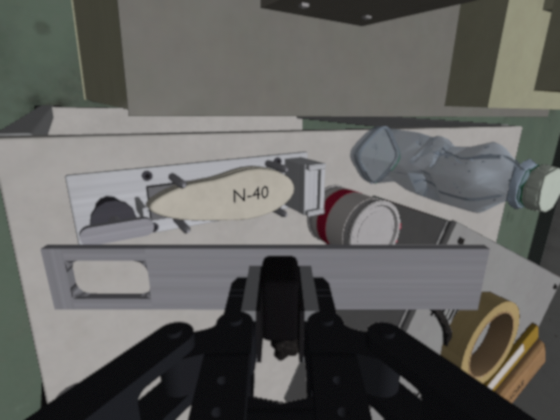

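```bash
cat >> h.py <<'E'
def overlay(f,box,k,o,keeper=True):
    s=r.sense();Rt=Rn.from_euler('xyz',s['tcp_rot'],degrees=True);Rk=Rt*Rn.from_matrix([[0,-1,0],[-1,0,0],[0,0,-1]])
    ko=s['tool_pos']-Rk.apply([0,0,HZ]);Rc=Rn.from_euler('z',CY,degrees=True)
    u0,v0,u1,v1=box
    im=cv2.resize(np.ascontiguousarray(np.load('pics/'+f+'.npz')['p'][v0:v1,u0:u1,::-1]),None,fx=k,fy=k,interpolation=cv2.INTER_CUBIC)
    def poly(P,col):
        q=np.array([(proj(f,p)-[u0,v0]+.5)*k-.5 for p in P]);cv2.polylines(im,[np.round(q*8).astype(np.int32)],True,col,1,cv2.LINE_AA,3)
    K=lambda L,z:[ko+Rk.apply([x,y,z]) for x,y in L];C=lambda L,z:[CO+Rc.apply([x,y,z]) for x,y in L]
    if keeper:
        for z in(0,5):
            poly(K([(-95,-16),(108.5,-16),(108.5,16),(-95,16)],z),(0,0,255));poly(K([(61.25,-10),(98.75,-10),(98.75,10),(61.25,10)],z),(0,160,255))
    for z in(59,65):poly(C([(69,-6),(113,-6),(113,6),(69,6)],z),(0,220,0))
    a=np.linspace(0,2*np.pi,24)
    poly(C([(91+15*np.cos(t),15*np.sin(t)) for t in a],42),(255,0,0))
    poly(C([(-96,-28),(116,-28),(116,28),(-96,28)],6),(255,0,255))
    poly(C([(-68,-19),(-83,-19),(-83,19),(-68,19)],42),(255,255,0))
    cv2.imwrite('pics/'+o+'.png',im)
E
python3 - <<'E'
from h import *
overlay('s10',(110,160,260,350),4,'o1')
E
```

```text
(no output)
```

View pics/o1.png

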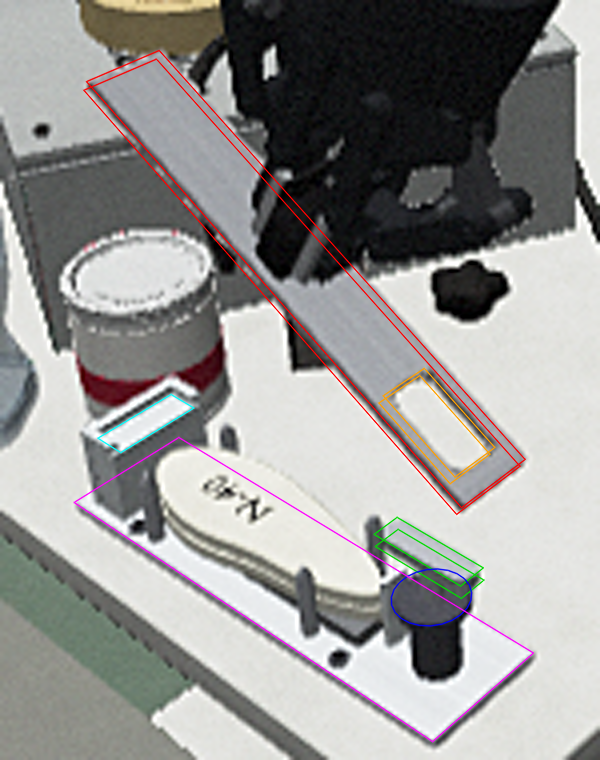

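Run:
```python
from h import *
kb(118,75,30)
```

```text
tgt [503.4 252.  132.2] [150.    0.   91.9]
row [-0.0082, -0.0915, 0.1529, 0.0013, -0.0007, -0.0004] rows>= 0.9 t 41.15
```

```bash
python3 -m jog '[[-0.008,-0.045,0.075,0.0013,0,0],[-0.008,-0.0915,0.153,0.0013,0,0],[-0.008,-0.0915,0.153,0.0013,0,0],[-0.008,-0.0915,0.153,0.0013,0,0],[-0.008,-0.0915,0.153,0.0013,0,0]]'
python3 - <<'E'
from h import *
know();kb(118,50,30);snap('scene','s11');overlay('s11',(110,160,260,350),4,'o2');snap('wrist','w26')
E
```

```text
time: 41.65
tool_pos: [502.2, 252.1, 131.0]
tcp_rot: [150.0, -0.1, 92.0]
ft_force: [-0.5, 0.3, -0.8]
finger_gap: 13.8
keeper origin [ 33.7  -0.2 123.2] tilt rpy [-0.1 30.   0. ] endbar inner [119.2  -0.2  73.8] inner edge [86.7 -0.2 92.6] tip [127.7  -0.2  68.9] foot end [-48.6  -0.2 170.6] F [-0.5  0.3 -0.8] t 41.65
tgt [503.4 252.  107.2] [150.    0.   91.9]
row [-0.0009, -0.0434, 0.0848, -0.0001, -0.0007, 0.0001] rows>= 0.5 t 41.65
```

View pics/o2.png

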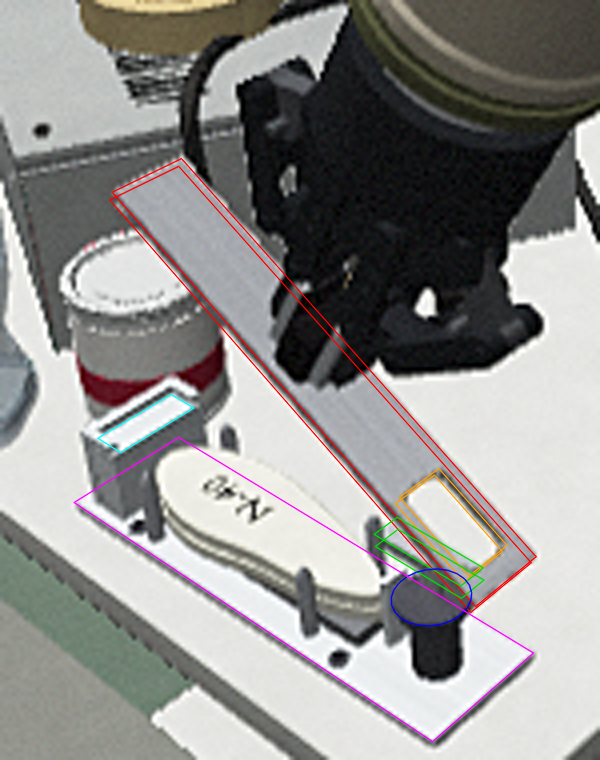

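View pics/w26.png

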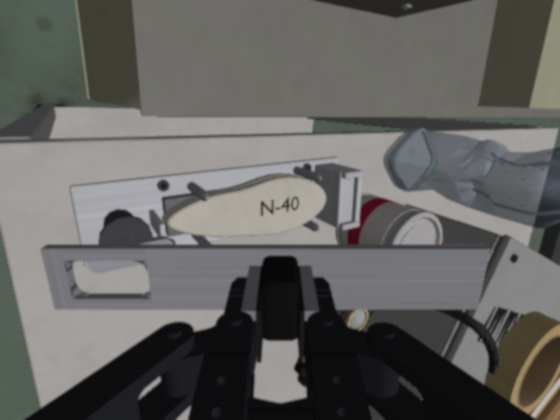

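```bash
python3 -m jog '[[0,-0.02,0.04,0,0,0],[0,-0.0434,0.0848,0,0,0],[0,-0.0434,0.0848,0,0,0],[0,-0.0434,0.0848,0,0,0]]'
python3 - <<'E'
from h import *
know();kb(118,50,30);snap('scene','s12');overlay('s12',(160,250,260,340),7,'o3')
E
```

```text
time: 42.15
tool_pos: [501.2, 251.2, 103.7]
tcp_rot: [150.3, 0.0, 92.0]
ft_force: [-1.1, -0.1, -1.4]
finger_gap: 14.1
keeper origin [34.8  0.7 95.8] tilt rpy [ 0.  29.7  0.1] endbar inner [120.5   0.9  46.8] inner edge [87.9  0.8 65.5] tip [129.    0.9  42. ] foot end [-47.7   0.6 143. ] F [-1.1 -0.1 -1.4] t 42.15
tgt [503.4 252.  107.2] [150.    0.   91.9]
row [0.0028, 0.0148, -0.0078, -0.0014, -0.0002, 0.0005] rows>= 0.1 t 42.15
```

View pics/o3.png

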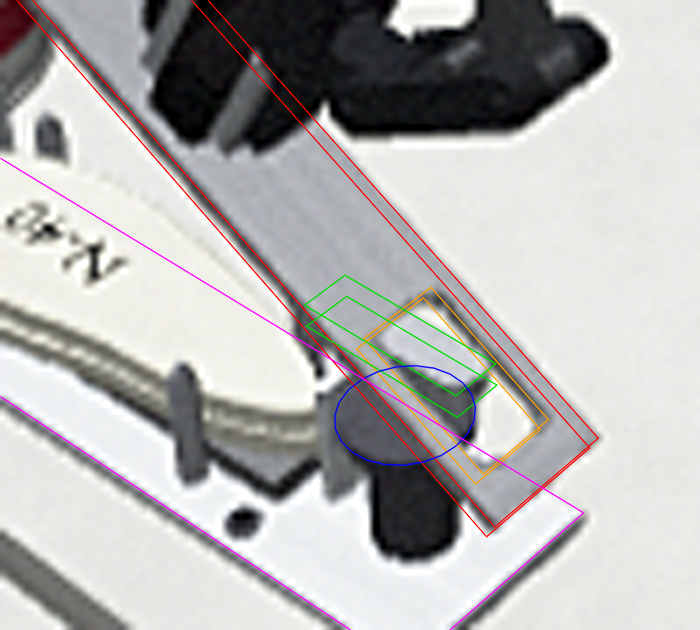

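```bash
python3 -m jog '[[0.003,0.012,-0.011,-0.0014,0,0],[0.003,0.012,-0.011,-0.0014,0,0],[0.003,0.012,-0.011,-0.0014,0,0]]'
python3 - <<'E'
from h import *
know();kb(106,50,30)
E
```

```text
time: 42.5
tool_pos: [503.3, 252.5, 109.2]
tcp_rot: [149.9, -0.1, 92.0]
ft_force: [-0.1, 0.1, -1.6]
finger_gap: 14.1
keeper origin [ 32.6  -0.6 101.4] tilt rpy [-0.1 30.1  0.1] endbar inner [118.   -0.5  51.8] inner edge [85.6 -0.5 70.6] tip [126.4  -0.5  46.9] foot end [-49.6  -0.7 149.1] F [-0.1  0.1 -1.6] t 42.5
tgt [515.4 252.4 107.2] [150.    0.   91.9]
row [-0.0023, 0.0379, 0.0313, 0.0008, -0.0005, 0.0003] rows>= 0.2 t 42.5
```

```bash
python3 -m jog '[[-0.001,0.01,0.012,0,0,0],[-0.002,0.022,0.02,0,0,0],[-0.002,0.038,0.03,0,0,0],[-0.002,0.038,0.03,0,0,0],[-0.002,0.038,0.03,0,0,0]]'
python3 - <<'E'
from h import *
know();kb(98,50,30);snap('scene','s13');overlay('s13',(160,250,260,340),7,'o4')
E
```

```text
time: 43.0
tool_pos: [515.2, 252.1, 106.8]
tcp_rot: [149.9, -0.0, 92.0]
ft_force: [-0.2, 0.7, -1.3]
finger_gap: 13.9
keeper origin [20.7  0.2 99.1] tilt rpy [-0.  30.1  0.1] endbar inner [106.1   0.3  49.5] inner edge [73.7  0.3 68.3] tip [114.6   0.3  44.7] foot end [-6.150e+01  1.000e-01  1.467e+02] F [-0.2  0.7 -1.3] t 43.0
tgt [523.4 252.6 107.2] [150.    0.   91.9]
row [0.0009, 0.0291, 0.0154, 0.0005, -0.0003, 0.0003] rows>= 0.2 t 43.0
```

View pics/o4.png

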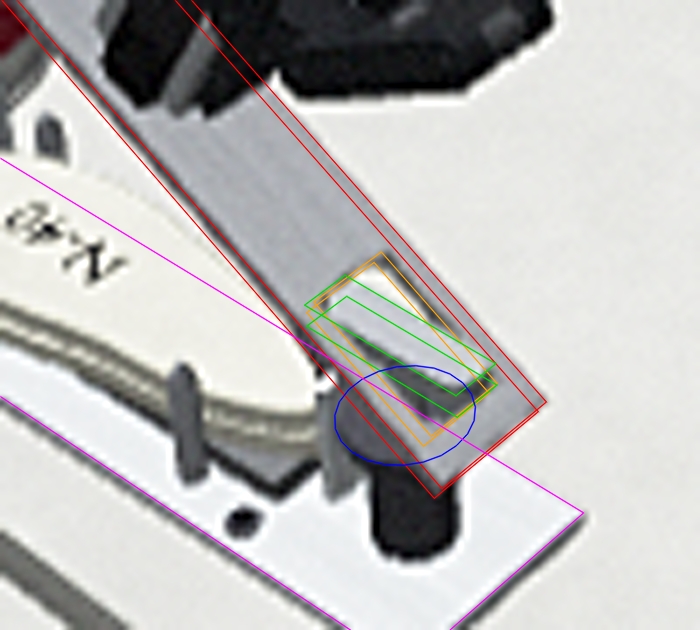

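```bash
python3 -m jog '[[0.001,0.01,0.005,0,0,0],[0.001,0.02,0.01,0,0,0],[0.001,0.029,0.0145,0,0,0],[0.001,0.029,0.0145,0,0,0],[0.001,0.029,0.0145,0,0,0]]'
python3 - <<'E'
from h import *
know();kb(98,50,22);snap('scene','s14');overlay('s14',(160,250,260,340),7,'o5')
E
```

```text
time: 43.55
tool_pos: [523.2, 252.8, 107.4]
tcp_rot: [149.9, -0.0, 92.0]
ft_force: [0.6, 0.3, -0.7]
finger_gap: 13.7
keeper origin [12.7 -0.2 99.7] tilt rpy [-0.  30.1  0.1] endbar inner [98.1 -0.1 50.1] inner edge [65.7 -0.1 68.9] tip [106.5  -0.   45.2] foot end [-69.5  -0.2 147.3] F [ 0.6  0.3 -0.7] t 43.55
tgt [530.6 252.9  95.3] [158.    0.   91.9]
row [-0.0006, 0.0012, 0.0567, 0.045, -0.0004, 0.0004] rows>= 0.9 t 43.55
```

View pics/o5.png

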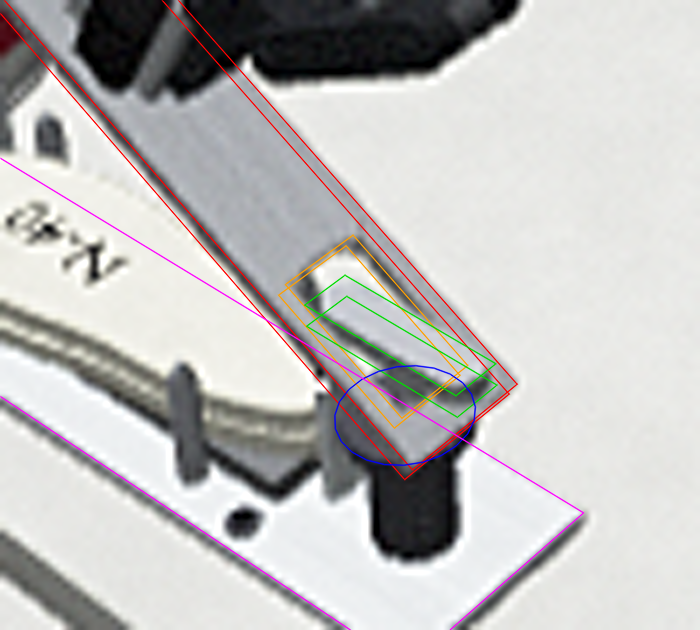

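```bash
python3 -m jog '[[0,0.0006,0.028,0.022,0,0],[0,0.0012,0.0567,0.045,0,0],[0,0.0012,0.0567,0.045,0,0],[0,0.0012,0.0567,0.045,0,0],[0,0.0012,0.0567,0.045,0,0]]'
python3 - <<'E'
from h import *
know();kb(98,49.5,15)
E
```

```text
time: 44.1
tool_pos: [530.0, 252.9, 94.9]
tcp_rot: [158.0, -0.0, 92.0]
ft_force: [0.6, 0.6, -1.5]
finger_gap: 14.0
keeper origin [ 7.1 -0.  86.6] tilt rpy [-0.  22.   0.1] endbar inner [98.6  0.1 49.6] inner edge [63.8  0.1 63.6] tip [1.076e+02 1.000e-01 4.590e+01] foot end [-81.   -0.2 122.2] F [ 0.6  0.6 -1.5] t 44.1
tgt [535.5 253.   83.8] [165.    0.   91.9]
row [-0.0001, 0.0036, 0.0498, 0.0391, -0.0002, 0.0005] rows>= 0.8 t 44.1
```

```bash
python3 -m jog '[[0,0.002,0.025,0.0195,0,0],[0,0.004,0.05,0.039,0,0],[0,0.004,0.05,0.039,0,0],[0,0.004,0.05,0.039,0,0],[0,0.004,0.05,0.039,0,0]]'
python3 - <<'E'
from h import *
know();kb(98,49.5,8);snap('scene','s15');overlay('s15',(160,250,260,340),7,'o6')
E
```

```text
time: 44.6
tool_pos: [535.4, 253.3, 84.0]
tcp_rot: [165.0, -0.0, 92.0]
ft_force: [0.0, 0.5, -0.9]
finger_gap: 13.8
keeper origin [ 2.6 -0.2 75.3] tilt rpy [-0.  15.   0.1] endbar inner [98.  -0.  49.6] inner edge [61.8 -0.1 59.4] tip [107.4  -0.   47.1] foot end [-89.1  -0.4  99.9] F [ 0.   0.5 -0.9] t 44.6
tgt [538.9 253.2  72.2] [172.    0.   91.9]
row [-0.0009, 0.0012, 0.0492, 0.0391, -0.0002, 0.0006] rows>= 0.8 t 44.6
```

View pics/o6.png

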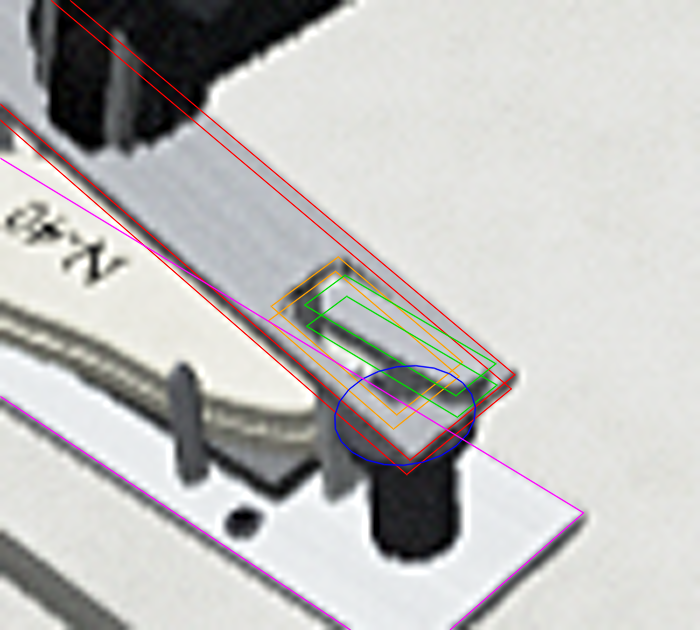

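Run:
```python
from h import *
for q in [(350,48),(302,48),(398,48),(350,100),(318,88)]: print(q,ray('w12',*q,72).round(0))
print(ray('top0',185,146,72))
```

```text
(350, 48) [676. 212.  72.]
(302, 48) [675. 245.  72.]
(398, 48) [677. 180.  72.]
(350, 100) [642. 209.  72.]
(318, 88) [649. 232.  72.]
[667.47891843 204.10465848  72.        ]
```

```bash
python3 -m jog '[[0,0,0.025,0.0195,0,0],[0,0.001,0.049,0.039,0,0],[0,0.001,0.049,0.039,0,0],[0,0.001,0.049,0.039,0,0],[0,0.001,0.049,0.039,0,0]]'
python3 - <<'E'
from h import *
know();kb(98.5,50,0)
E
```

```text
time: 45.15
tool_pos: [539.1, 253.4, 72.4]
tcp_rot: [172.0, -0.0, 92.0]
ft_force: [-0.3, -0.7, -1.2]
finger_gap: 14.0
keeper origin [ 0.1 -0.3 63.5] tilt rpy [-0.   8.   0.1] endbar inner [97.8 -0.1 49.7] inner edge [60.7 -0.2 54.9] tip [ 1.075e+02 -1.000e-01  4.830e+01] foot end [-94.   -0.5  76.7] F [-0.3 -0.7 -1.2] t 45.15
tgt [540.6 253.2  59. ] [-180.     0.    91.9]
row [-0.0011, -0.0013, 0.0539, 0.0446, -0.0002, 0.0006] rows>= 0.9 t 45.15
```

```bash
python3 -m jog '[[0,-0.001,0.027,0.022,0,0],[0,-0.002,0.053,0.0446,0,0],[0,-0.002,0.053,0.0446,0,0],[0,-0.002,0.053,0.0446,0,0],[0,-0.002,0.053,0.0446,0,0]]'
python3 - <<'E'
from h import *
know();krow(17.5,50,0);snap('scene','s16');overlay('s16',(110,200,260,340),5,'o7')
E
```

```text
time: 45.65
tool_pos: [540.6, 253.6, 59.5]
tcp_rot: [180.0, -0.0, 92.0]
ft_force: [0.1, -0.3, -1.2]
finger_gap: 13.7
keeper origin [-0.2 -0.4 50.5] tilt rpy [-0.   0.   0.1] endbar inner [98.5 -0.2 50.4] inner edge [61.  -0.3 50.5] tip [108.3  -0.2  50.4] foot end [-95.2  -0.6  50.6] F [ 0.1 -0.3 -1.2] t 45.65
tgt [522.9 252.6  59. ] [-180.     0.    91.9]
row [-0.0014, -0.0708, 0.002, 0.0002, -0.0002, 0.0006] rows>= 0.4 t 45.65
```

View pics/o7.png

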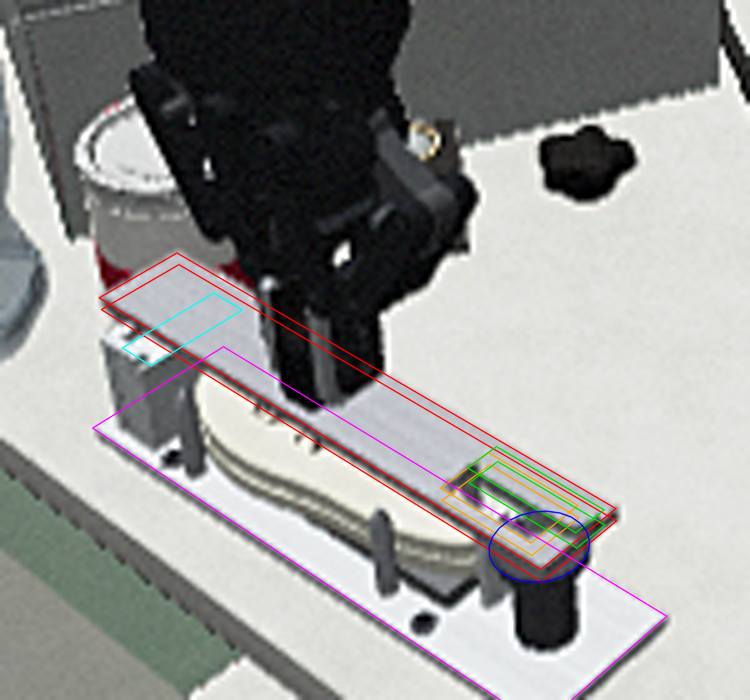

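```bash
python3 -m jog '[[0,-0.02,0.001,0,0,0],[0,-0.04,0.002,0,0,0],[-0.001,-0.06,0.002,0,0,0.0003],[-0.001,-0.071,0.002,0,0,0.0006],[-0.001,-0.071,0.002,0,0,0.0006],[-0.001,-0.071,0.002,0,0,0.0006]]'
python3 - <<'E'
from h import *
know();krow(17.5,42.5,0);snap('scene','s17');overlay('s17',(110,200,260,340),5,'o8')
E
```

```text
time: 46.3
tool_pos: [523.2, 252.6, 58.8]
tcp_rot: [-180.0, -0.0, 91.9]
ft_force: [-0.1, -1.2, -1.6]
finger_gap: 13.8
keeper origin [17.2 -0.  49.8] tilt rpy [-0. -0. -0.] endbar inner [116.   -0.   49.9] inner edge [78.5 -0.  49.9] tip [125.7  -0.   49.9] foot end [-77.8  -0.   49.7] F [-0.1 -1.2 -1.6] t 46.3
tgt [522.9 252.6  51.5] [-180.     0.    91.9]
row [-0.0001, -0.0011, 0.0293, -0.0003, -0.0002, -0.0001] rows>= 0.1 t 46.3
```

View pics/o8.png

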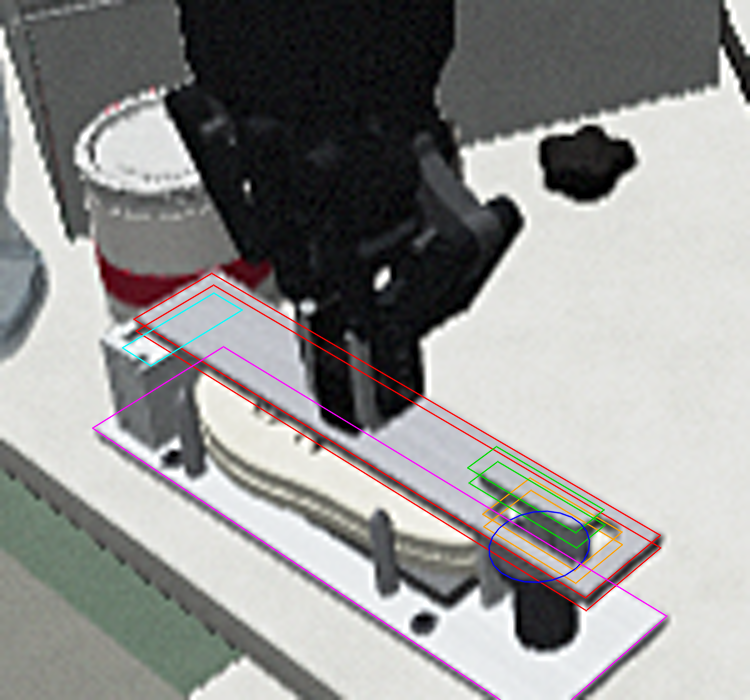

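```bash
python3 -m jog '[[0,0,0.012,0,0,0],[0,0,0.022,0,0,0],[0,0,0.03,0,0,0],[0,0,0.03,0,0,0],[0,0,0.03,0,0,0]]'
python3 - <<'E'
from h import *
st();know()
E
```

```text
time: 46.85
tool_pos: [523.2, 252.6, 51.1]
tcp_rot: [-179.9, -0.0, 91.9]
ft_force: [0.7, -0.1, -0.8]
finger_gap: 13.9
t 46.85 [523.2 252.6  51.1] [-1.7993e+02 -3.0000e-02  9.1890e+01] F [ 0.7 -0.1 -0.8] M [-0.02 -0.03 -0.03] gap 13.9 q [21. 14. 98.  0. 68. 19.]
keeper origin [17.2  0.  42.1] tilt rpy [-0.  -0.1 -0. ] endbar inner [116.    0.   42.2] inner edge [78.5  0.  42.2] tip [125.7   0.   42.2] foot end [-77.8   0.1  42. ] F [ 0.7 -0.1 -0.8] t 46.85
```

```bash
python3 -m jog '[[0,0,0.004,0,0,0],[0,0,0.006,0,0,0],[0,0,0.006,0,0,0]]'
python3 - <<'E'
from h import *
st();snap('scene','s18');overlay('s18',(110,200,260,340),5,'o9')
E
```

```text
time: 47.15
tool_pos: [523.2, 252.6, 51.0]
tcp_rot: [-179.9, -0.0, 91.9]
ft_force: [-6.6, -2.8, 11.1]
finger_gap: 14.0
t 47.15 [523.2 252.6  51. ] [-1.7994e+02 -3.0000e-02  9.1890e+01] F [-6.6 -2.8 11.1] M [-0.47  1.01 -0.08] gap 14.0 q [21. 14. 98.  0. 68. 19.]
```

View pics/o9.png

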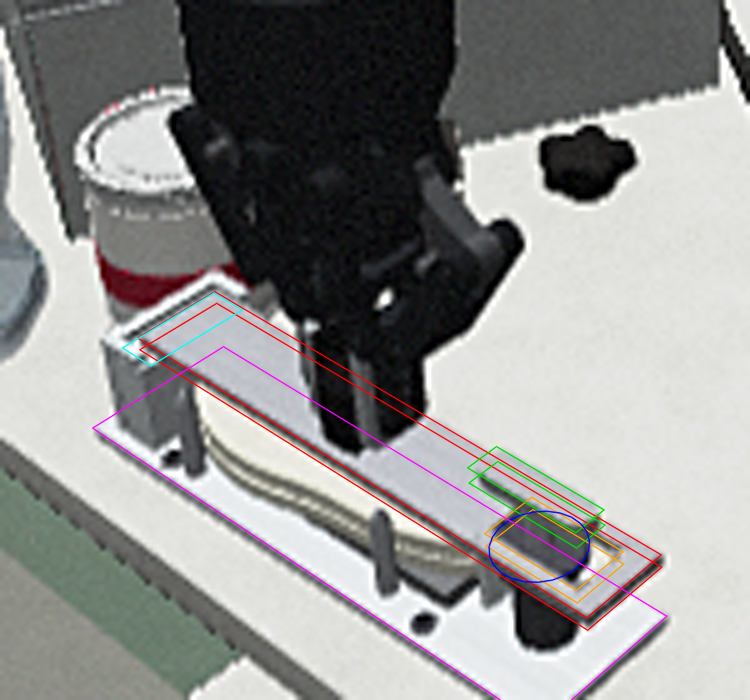

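Seated at 42 mm with contact. Release (open moderately: fingers stay over the bar), then lift straight up.

```bash
python3 -m jog '[[0,0,0,0,0,0],[0,0,0,0,0,0],[0,0,0,0,0,0],[0,0,0,0,0,0]]' 0.45
python3 -m jog '[[0,0,-0.03,0,0,0],[0,0,-0.1,0,0,0],[0,0,-0.25,0,0,0],[0,0,-0.42,0,0,0],[0,0,-0.6,0,0,0],[0,0,-0.7,0,0,0],[0,0,-0.7,0,0,0]]'
python3 - <<'E'
from h import *
st();snap('scene','s19');crop('s19',110,200,260,340,5,'c30');snap('wrist','w30')
E
```

```text
time: 47.6
tool_pos: [523.1, 252.6, 49.5]
tcp_rot: [-179.9, -0.0, 91.9]
ft_force: [-0.3, -0.1, 0.2]
finger_gap: 38.7
time: 48.3
tool_pos: [526.0, 253.5, 231.3]
tcp_rot: [179.5, -0.2, 91.9]
ft_force: [-0.0, 0.4, 0.2]
finger_gap: 38.5
t 48.3 [526.  253.5 231.3] [179.53  -0.22  91.89] F [-0.   0.4  0.2] M [ 0.03 -0.    0.01] gap 38.5 q [21.  4. 88.  0. 87. 19.]
```

View pics/c30.png

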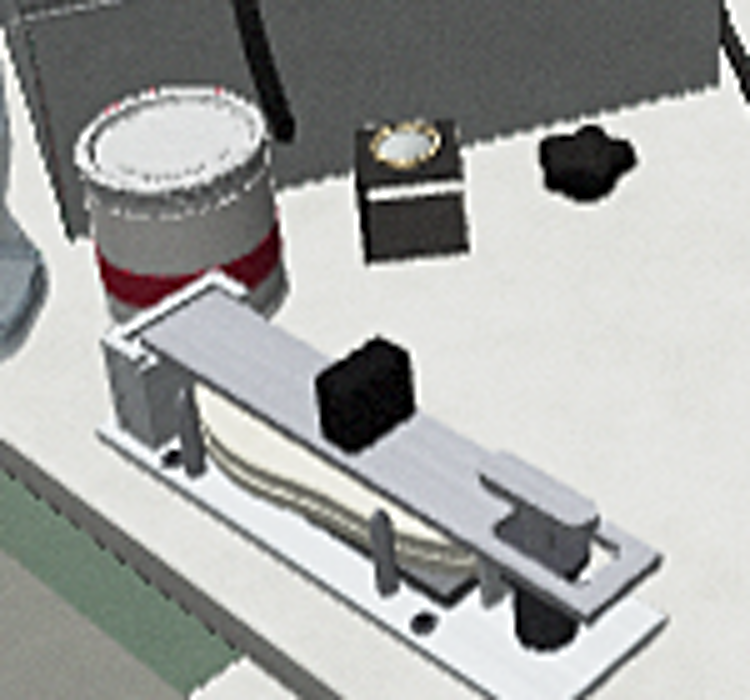

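View pics/w30.png

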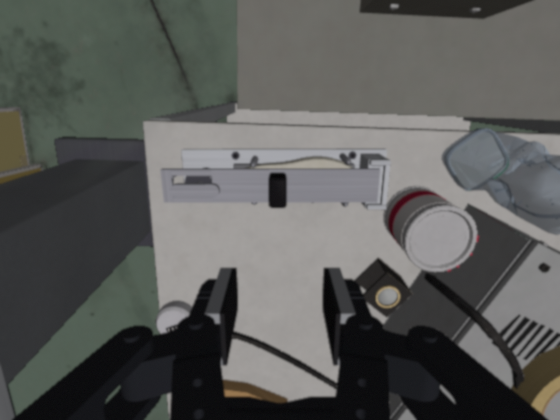

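The bar lies flat in the saddle and under the head. I move clear and check everything once more.

```bash
python3 -m jog '[[-0.2,0.1,-0.1,0,0,0],[-0.4,0.2,-0.1,0,0,0],[-0.6,0.3,-0.1,0,0,0],[-0.8,0.3,-0.1,0,0,0],[-1,0.3,-0.1,0,0,0],[-1,0.3,-0.1,0,0,0],[-1,0.3,-0.1,0,0,0]]'
python3 -m jog '[[-0.2,-0.1,-0.1,0,0,0],[-0.4,-0.3,-0.1,0,0,0],[-0.6,-0.5,-0.1,0,0,0],[-0.8,-0.5,-0.1,0,0,0],[-1,-0.5,-0.1,0,0,0],[-1,-0.5,-0.1,0,0,0],[-1,-0.5,-0.1,0,0,0]]'
python3 - <<'E'
from h import *
st();snap('top','t20');snap('scene','s20');crop('s20',90,130,430,360,2.3,'c31')
E
```

```text
time: 49.1
tool_pos: [605.7, 1.6, 247.0]
tcp_rot: [-179.7, -0.0, 91.6]
ft_force: [0.4, 0.5, -1.0]
finger_gap: 38.3
time: 49.8
tool_pos: [488.2, -252.3, 272.7]
tcp_rot: [-179.8, -0.0, 91.6]
ft_force: [-0.3, 0.5, 0.2]
finger_gap: 38.2
t 49.8 [ 488.2 -252.3  272.7] [-1.7979e+02 -4.0000e-02  9.1650e+01] F [-0.3  0.5  0.2] M [-0.03  0.01  0.  ] gap 38.2 q [-33.  -1.  90.  -0.  91. -34.]
```

View pics/t20.png

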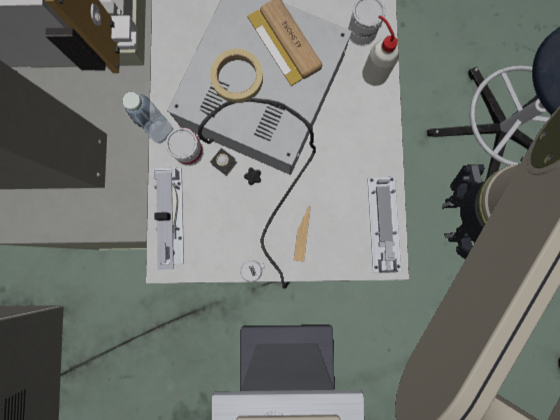

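View pics/c31.png

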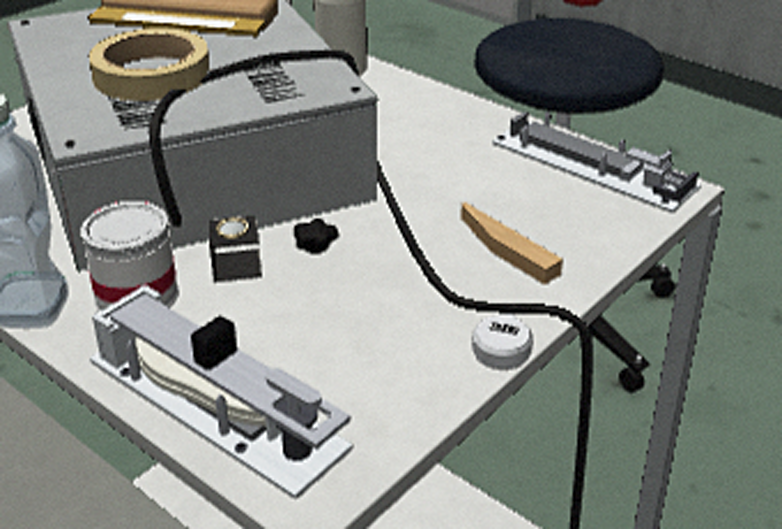

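```bash
python3 -c "
from bench import r
print(r.hand_in())"
```

```text
the job is handed in; nothing more can be done
None
```

The job is done and handed in at about 50 s of robot time. I propped the catch with the wedge and took N-38 out of the nest. I stacked N-38 and N-40, the only loose part present (part_3; part_2 was absent), flat between the carrier's pins, points to the stud. I laid the wedge back flat on the trolley and the catch sprang shut. I then hooked the keeper under the stud's head, levelled it, slid it and set it down in the saddle.

**Last checks:**
- **Keeper:** just before release its underside was at carrier z ≈ 42 mm, with the grip block at x ≈ 17 and the far end at x ≈ -78, in front of the lip.
- **Other things:** the final pictures show the stack flat, the keeper flat in the saddle and under the head, the wedge flat and the catch shut. The bystanders appear where they started.
- **Forces:** the highest I read at the end of a move was about 13 N, as the keeper seated.

No check failed. The only disagreement was 1 to 2 mm between the camera position fits.

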